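Turn the drip boards and stopper the cellar jars

ROBOT

A 7-joint arm with a two-finger parallel gripper is mounted at the origin on the work surface. World frame = base frame: x ahead of the robot, y to its left, z up, the work surface at z = 0. Lengths are in mm, angles in rad, forces in N, time in s.
With the tool pointing down it reaches from about 400 to 875 mm from the base axis. Payload 4.4 kg.
Tool frame: the origin (TCP) lies at the very end of the fingers, on their centre line; the grasp point (between the pads) lies 19 mm behind it; z points along the fingers, y is the line along which they close (so a half turn about z gives the same grasp; the last joint's range is limited). The gripper opens to 85 mm and grips with 20 to 120 N. Pads are 22 mm wide; open, the fingers measure 114 mm over their backs; the gripper's body (76 mm by 85 mm) begins 54 mm behind the grasp point. The pads swing forward as they close: fully open they stand 13 mm farther back than shut.
Start: joints at [-1.278, 0.628, 0.038, 1.517, -0.027, 0.996, -0.02], TCP at [228.225, 608.63, 231.313] pointing down, gripper open.
Joint ranges: [-3.06, 3.06], [-0.37, 2.12], [-1.25, 1.32], [0.18, 2.47], [-1.1, 4.24], [0.23, 1.98], [-2.94, 2.94]. Speed limits (rad/s): [2.57, 2.57, 3.14, 3.14, 3.14, 3.14, 3.14].

INTERFACE

Orientations are given as [roll, pitch, yaw] about the fixed x, y, z axes, in that order (R = Rz(yaw) Ry(pitch) Rx(roll)).
In Python, from cell import read_state, get_image, camera_params, finish_job gives the robot as it stands.
- The arm moves only by the tool arm_command, never from a script. Its argument "deltas" is a list of rows, each an object of numbers: "dx", "dy", "dz": the shift along the world's x, y, z in m; "yaw": the turn about the world's z in degrees; "jaw": the opening, from 0 (shut) to 1 (fully open). A call has 1 to 20 rows; each row is the pose to reach, as a shift and turn from the pose commanded when the call began; what a row does not reach only later rows make up. A row lasts 1/10 s, in which the tool goes at most 50 mm and 8.59 degrees, less where a joint would pass 70% of its speed; a pose out of reach is approached as far as the arm can. A call with a gripper value outside its range is refused whole. The fingers move at their own pace and stop on an object; the grip force is fixed at half the most. Time passes only in rows, so rows that repeat a pose let the fingers close. It gives the time, the measured TCP pose, the force, the opening and the grip force at its end, in the units of the state.
- read_state(): the state, without advancing time (a new reading comes with each control period).
- get_image(name): name is "scene" or "top" or "wrist"; returns (picture, depth): 420x560x3 uint8, red, green, blue; 420x560 float32, mm along the optical axis (not along the pixel's ray), 0 where there is no reading.
- camera_params(name): a dict with "camera_matrix" (3x3 intrinsics, pixels), "k1" (the pictures are not rectified: a ray, as slopes to the right and down, at radius r is drawn at 1 + k1 r^2 times it, then the intrinsics apply), "extrinsics" (4x4, takes a point from camera to world coordinates). Camera axes: x right, y down, z forward; pixel columns grow to the right and rows downward; lengths in mm; the calibration is good to about 2 mm. A picture is of the moment at which its call begins: read the wrist's pose just before it. camera_params takes no time and is no camera call; for the wrist camera it gives the pose at the moment of the call.
- finish_job(): hands the job in; it is judged then, once.
The state is a dict: "clock": time; "qpos": joint angles; "qd": joint speeds; "tau": joint torques, N m; "eef_pos": TCP position; "tool_rot": TCP orientation; "force": force on the tool from outside, world axes, zero at the start; "torque": the same for the moment, N m; "width": finger opening in mm; "gripper_force": force on a finger pad.
Only numpy, scipy, OpenCV 4.12 (cv2) and the standard library are available. Lean on these libraries where they do the work, as an engineer would, in place of code of your own. Each camera call takes 0.05 s, during which the arm holds its last target. There are 200 camera calls.

TASK

The washed drip boards (one or two of them) were left face down: turn each one over so that it lies flat on the bench with its rim upwards - the low backstop plank is there to push them up against - and stand one white stoneware jar upright inside the rim of each. Close all three stoneware jars, also those that stay on the bench, with a stopper pushed fully home, and leave them all standing upright. Leave the preserve jars, jar bands, spoon and tin where they are.

Things in the scene. Friction and masses are not known exactly. Their poses are not given: they have to be found in the camera images.
- board1: loose terracotta drip board (absent: None), 0.42 kg: square plate 120x120x12 mm with a paddle handle 34 mm wide, 12 thick. One face plain, the other with a rim 8 mm high, 6 wide round its edge; starts rim DOWN, 20 mm high. Origin: centre of the square in the plane of the rim's free edge; square x -60..60, handle x -60..-120, plate and handle z 8..20 mm. z points out of the plain face (up at start)
- board1_seat (a point): centre of the recessed 108x108 mm face inside the rim of board1, 8 mm along z from its origin; 12 mm above the bench once rim up. The board's handle is pinched across its 34 mm: a light pinch (20 to 25 N) lets the board swivel between the finger pads, a firm one (100 N) carries it level
- board2: loose terracotta drip board (absent: None), 0.42 kg: square plate 120x120x12 mm with a paddle handle 34 mm wide, 12 thick. One face plain, the other with a rim 8 mm high, 6 wide round its edge; starts rim DOWN, 20 mm high. Origin: centre of the square in the plane of the rim's free edge; square x -60..60, handle x -60..-120, plate and handle z 8..20 mm. z points out of the plain face (up at start)
- board2_seat (a point): centre of the recessed 108x108 mm face inside the rim of board2, 8 mm along z from its origin; 12 mm above the bench once rim up. The board's handle is pinched across its 34 mm: a light pinch (20 to 25 N) lets the board swivel between the finger pads, a firm one (100 N) carries it level
- jar1: one of three identical loose white stoneware jars, 0.5 kg, 122 mm tall: round body of diameter 80 mm up to 76 mm height, shoulder, then a neck of outer diameter 60 mm from 92 to 122 mm height, open at the top. Origin at the centre of the base, z up. Pinch it across the neck
- jar1_mouth (a point): centre of the mouth of jar1 in the rim plane, 122 mm above its base; the bore is 52 mm in diameter and 30 mm deep
- jar2: one of three identical loose white stoneware jars, 0.5 kg, 122 mm tall: round body of diameter 80 mm up to 76 mm height, shoulder, then a neck of outer diameter 60 mm from 92 to 122 mm height, open at the top. Origin at the centre of the base, z up. Pinch it across the neck
- jar2_mouth (a point): centre of the mouth of jar2 in the rim plane, 122 mm above its base; the bore is 52 mm in diameter and 30 mm deep
- jar3: one of three identical loose white stoneware jars, 0.5 kg, 122 mm tall: round body of diameter 80 mm up to 76 mm height, shoulder, then a neck of outer diameter 60 mm from 92 to 122 mm height, open at the top. Origin at the centre of the base, z up. Pinch it across the neck
- jar3_mouth (a point): centre of the mouth of jar3 in the rim plane, 122 mm above its base; the bore is 52 mm in diameter and 30 mm deep
- stopper1: one of three identical loose stoppers, 60 g, standing plug down: tapered cork plug 22 mm high, diameter 40 mm at the foot, 48 at the top; wooden flange of diameter 60, 6 mm thick, that comes to rest on a jar's rim; round knob 24 to 28 mm in diameter, 28 to 62 mm above the foot. Origin at the centre of the plug's foot, z towards the knob. Any stopper fits any jar
- stopper2: one of three identical loose stoppers, 60 g, standing plug down: tapered cork plug 22 mm high, diameter 40 mm at the foot, 48 at the top; wooden flange of diameter 60, 6 mm thick, that comes to rest on a jar's rim; round knob 24 to 28 mm in diameter, 28 to 62 mm above the foot. Origin at the centre of the plug's foot, z towards the knob. Any stopper fits any jar
- stopper3: one of three identical loose stoppers, 60 g, standing plug down: tapered cork plug 22 mm high, diameter 40 mm at the foot, 48 at the top; wooden flange of diameter 60, 6 mm thick, that comes to rest on a jar's rim; round knob 24 to 28 mm in diameter, 28 to 62 mm above the foot. Origin at the centre of the plug's foot, z towards the knob. Any stopper fits any jar
- backstop: fixed low wooden plank standing on edge across the bench, 260 mm wide, 80 mm high, 22 mm thick, screwed down with two brackets behind. Origin at bench level in the middle of its front face (the face towards the robot); own y along the plank, x points away from the robot, square to the face
- preserve1: bystander, leave alone: glass preserve jar with a steel lid, diameter 72 mm, 126 mm tall, origin at its base
- preserve2: bystander, leave alone: glass preserve jar with a steel lid, diameter 72 mm, 126 mm tall, origin at its base
- band1: bystander, leave alone: loose steel jar band (ring), diameter 84 mm, 16 mm high, origin at its base
- band2: bystander, leave alone: loose steel jar band (ring), diameter 84 mm, 16 mm high, origin at its base
- spoon: bystander, leave alone: spoon 220 mm long lying on the bench, origin at the centre of its underside
- tin: bystander, leave alone: steel tin can with a cardboard label, diameter 74 mm, 100 mm tall, origin at its base
Mind the look-alikes: they are no part of the job. What is shaped like the board2 but blue or yellow is not meant.

How it is judged:
By the outcome, as a careful person would: the job done as asked, in the order asked, and still so for the second after the job is handed in, with the robot touching nothing.
Of board1, board2 only 1 to 2 are there at a start; the rules pass over those that are not, and their reading is None.
At some moment in a run one of board1, board2, stopper1, stopper2, stopper3 may be knocked a few centimetres aside while the robot is not near it.
It also fails if it takes over 210 s, if anything falls off the work surface, if the arm or the gripper's body presses on something with over 40 N, if the wrist force passes 120 N, or if a joint passes its speed limit or range.

## Working session

There is one attempt and no reset: what is moved stays moved. The work goes in short steps, Python scripts to look and compute and a tool call to move; the robot and the scene stay as the last step left them, time stands still between calls to the robot, and variables do not carry over. Pictures are saved under pics/ and viewed, at most 14 in all, crops included, and the job is handed in when it is done.

Besides the shell and the picture viewer there is one more tool, called by a JSON object that holds its "op" and its "data". arm_command: Moves the arm, as the interface text tells. Its arguments: {"type":"object","properties":{"deltas":{"type":"array"}},"required":["deltas"]}

```bash
ls; mkdir -p pics
cat > h.py <<'E'
import numpy as np, cv2
from cell import read_state,get_image,camera_params
def snap(n,f=None):
    p=camera_params(n); im,d=get_image(n)
    if f: cv2.imwrite('pics/'+f,im[:,:,::-1])
    return im,d,p
def rays(p,uv):
    uv=np.atleast_2d(np.asarray(uv,float)); K=np.array(p['camera_matrix']); k=p['k1']; E=np.array(p['extrinsics'])
    q=cv2.undistortPoints(uv[:,None],K,np.array([k,0,0,0.]))[:,0]
    return E[:3,3], np.c_[q,np.ones(len(q))]@E[:3,:3].T
def onplane(p,uv,z):
    o,d=rays(p,uv); return o+d*((z-o[2])/d[:,2])[:,None]
def pts(p,d):
    h,w=d.shape; u,v=np.meshgrid(np.arange(w),np.arange(h))
    o,r=rays(p,np.c_[u.ravel(),v.ravel()]); return (o+r*d.reshape(-1,1)).reshape(h,w,3)
E
python3 - <<'E'
from h import *
s=read_state(); print(s['clock'],s['eef_pos'],s['tool_rot'],s['width'])
for n in('scene','top'):
    im,d,p=snap(n,n+'0.png'); np.savez(n+'0.npz',im=im,d=d); print(n,np.array(p['extrinsics']).round(2).tolist(),p['camera_matrix'],p['k1'])
    np.save(n+'_p.npy',p,allow_pickle=True)
E
```

```text
pics
0.0 [227.99928657 608.02400897 230.40297291] [-3.13969583e+00  2.96075104e-06  2.78277820e+00] 85.54540374336118
scene [[0.83, 0.4, -0.39, 995.99], [0.56, -0.61, 0.56, -644.57], [-0.02, -0.68, -0.73, 1056.65], [0.0, 0.0, 0.0, 1.0]] [[381.34817024   0.         284.14405332]
 [  0.         381.34817024 205.1257452 ]
 [  0.           0.           1.        ]] 0.008922815325400499
top [[0.0, -0.99, 0.12, 283.54], [-1.0, -0.0, 0.01, 59.71], [-0.01, -0.12, -0.99, 1747.0], [0.0, 0.0, 0.0, 1.0]] [[472.6984185    0.         282.57923841]
 [  0.         472.6984185  207.47348131]
 [  0.           0.           1.        ]] -0.11594946552147692
```

View pics/scene0.png

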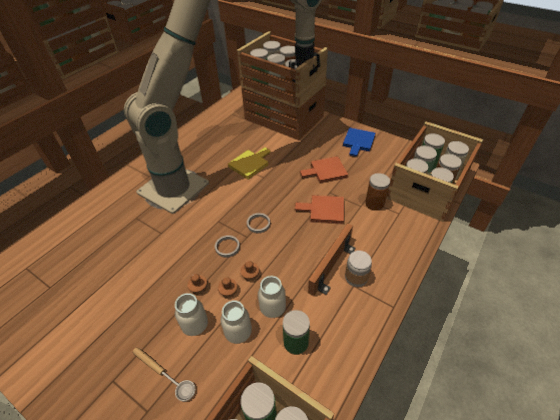

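View pics/top0.png

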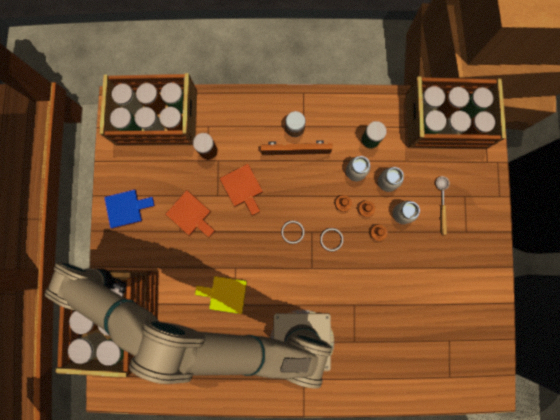

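Scene: two terracotta boards (top view ~(190,212) and (242,187)), backstop (297,148), three stoppers (344,203),(366,208),(378,232), three jars (360,168),(393,178),(408,211), decoys blue/yellow. Now measuring.

```bash
cat >> h.py <<'E'
def comps(im,d,p,lo,hi,amin=15):
    hsv=cv2.cvtColor(im,cv2.COLOR_RGB2HSV); m=cv2.inRange(hsv,np.array(lo),np.array(hi))
    m=cv2.morphologyEx(m,cv2.MORPH_OPEN,np.ones((2,2),np.uint8))
    n,l,s,c=cv2.connectedComponentsWithStats(m)
    return [(l==i,s[i],c[i]) for i in range(1,n) if s[i,4]>=amin]
def boards(n,z=20,f=None):
    im,d,p=snap(n,f); P=pts(p,d); out=[]
    for m,s,c in comps(im,d,p,(3,170,90),(9,255,255),150):
        zz=P[m][:,2]; v,u=np.nonzero(m); Q=onplane(p,np.c_[u,v],z)
        print(n,'px',c.round(0),'area',s[4],'z med',np.median(zz).round(1),'ctr',Q.mean(0).round(0))
        out.append((m,Q))
    return out
E
python3 - <<'E'
from h import *
for n in('top','scene'):
    z=np.load(n+'0.npz'); im,d=z['im'],z['d']; p=camera_params(n); P=pts(p,d); hsv=cv2.cvtColor(im,cv2.COLOR_RGB2HSV)
    if n=='top':
        for q in [(190,212),(242,187),(344,203),(300,230),(297,148)]: print(q,hsv[q[1],q[0]])
    sel=(P[...,2]>9)&(P[...,2]<160)&(P[...,0]>250)&(P[...,0]<1000)&(abs(P[...,1])<700)&(d>0)
    k,l,s,c=cv2.connectedComponentsWithStats(sel.astype(np.uint8))
    for i in range(1,k):
        if s[i,4]<25: continue
        m=l==i; Q=P[m]; zt=np.percentile(Q[:,2],95); T=Q[Q[:,2]>zt-8]
        print(n,c[i].round(0),s[i,4],'ztop',zt.round(0),'topmid',((T.min(0)+T.max(0))/2).round(0)[:2],'size',(T.max(0)-T.min(0)).round(0)[:2],'hsv',np.median(hsv[m],0))
E
```

```text
(190, 212) [  9 205 193]
(242, 187) [  9 205 189]
(344, 203) [ 12 202 159]
(300, 230) [ 13 185 143]
(297, 148) [ 12 209 167]
top [156. 113.] 5785 ztop 156.0 topmid [839. 552.] size [228. 296.] hsv [ 13. 106. 100.]
top [453. 113.] 5623 ztop 156.0 topmid [ 830. -550.] size [226. 299.] hsv [ 14. 142.  85.]
top [295. 123.] 431 ztop 105.0 topmid [795.  27.] size [67. 65.] hsv [ 24.  21. 183.]
top [373. 134.] 459 ztop 131.0 topmid [ 750. -259.] size [64. 66.] hsv [ 17.  46. 188.]
top [296. 148.] 746 ztop 84.0 topmid [702.  22.] size [ 28. 257.] hsv [ 12. 201. 162.]
top [358. 168.] 471 ztop 122.0 topmid [ 629. -204.] size [59. 58.] hsv [ 19.  40. 138.]
top [242. 187.] 1181 ztop 26.0 topmid [556. 230.] size [188. 157.] hsv [  9. 206. 186.]
top [391. 178.] 477 ztop 122.0 topmid [ 590. -321.] size [61. 61.] hsv [ 19.  46. 125.]
top [443. 182.] 53 ztop 18.0 topmid [ 582. -530.] size [54. 51.] hsv [ 13.  71. 140.]
top [130. 208.] 924 ztop 27.0 topmid [483. 626.] size [136. 146.] hsv [110. 219. 165.]
top [190. 214.] 1171 ztop 27.0 topmid [466. 414.] size [170. 177.] hsv [  9. 206. 186.]
top [344.
[... 1611 characters left out ...]
62.0 topmid [ 400. -282.] size [27. 25.] hsv [ 12. 159. 137.]
scene [272. 297.] 918 ztop 122.0 topmid [ 632. -204.] size [58. 61.] hsv [ 21.  54. 121.]
scene [228. 287.] 275 ztop 62.0 topmid [ 486. -239.] size [27. 26.] hsv [ 12. 159. 143.]
scene [190. 314.] 1047 ztop 122.0 topmid [ 471. -379.] size [60. 60.] hsv [ 21.  54. 113.]
scene [236. 322.] 1000 ztop 122.0 topmid [ 592. -324.] size [59. 59.] hsv [ 21.  53. 119.]
scene [296. 332.] 1010 ztop 128.0 topmid [ 752. -261.] size [68. 70.] hsv [ 18.   50.  164.5]
scene [161. 371.] 471 ztop 22.0 topmid [ 500. -531.] size [217.  49.] hsv [ 17. 126. 168.]
scene [262. 400.] 3507 ztop 158.0 topmid [ 825. -490.] size [214. 146.] hsv [ 16. 127.  96.]
```

```bash
cat >> h.py <<'E'
def pose(im,p,z=20,lo=(3,150,90),hi=(10,255,255)):
    """square centre, handle tip, handle angle (deg) of each board-like blob, seen on plane z"""
    out=[]
    for m,s,c in comps(im,None,p,lo,hi,300):
        v,u=np.nonzero(m); Q=onplane(p,np.c_[u,v],z)[:,:2]
        g=np.zeros((1400,1400),np.uint8)   # 1 mm raster, x 0..1400, y -700..700
        cn,_=cv2.findContours(m.astype(np.uint8),cv2.RETR_EXTERNAL,cv2.CHAIN_APPROX_NONE)
        cn=max(cn,key=cv2.contourArea)[:,0]; q=onplane(p,cn,z)[:,:2]+[0,700]
        cv2.fillPoly(g,[q.round().astype(np.int32)],255)
        o=cv2.morphologyEx(g,cv2.MORPH_OPEN,cv2.getStructuringElement(cv2.MORPH_ELLIPSE,(60,60)))
        y,x=np.nonzero(o); ctr=np.array([x.mean(),y.mean()-700])
        h=cv2.morphologyEx(cv2.subtract(g,o),cv2.MORPH_OPEN,np.ones((14,14),np.uint8)); y,x=np.nonzero(h)
        if len(x)==0: continue
        hc=np.array([x.mean(),y.mean()-700]); dd=hc-ctr; L=np.hypot(*dd)
        out.append((ctr,hc,np.degrees(np.arctan2(dd[1],dd[0])),L)); print('square',ctr.round(1),'handle',hc.round(1),'ang',out[-1][2].round(1),'L',L.round(0),'area',(o>0).sum(),(h>0).sum(),'px',c.round())
    return out
E
python3 - <<'E'
from h import *
for n in('top','scene'):
    z=np.load(n+'0.npz'); im=z['im']; p=camera_params(n); print(n); pose(im,p,20,lo=(3,120,90))
z=np.load('top0.npz'); d=z['d']; p=camera_params('top');P=pts(p,d)
m=(P[...,2]>70)&(P[...,2]<95)&(abs(P[...,1]-21)<125)&(abs(P[...,0]-702)<25); Q=P[m]; 
print('plank slope',np.polyfit(Q[:,1],Q[:,0],1), Q[:,0].min(),Q[:,0].max(),Q[:,1].min(),Q[:,1].max())
E
```

```text
top
square [568.4 224.3] handle [491.3 182.7] ang -151.7 L 88.0 area 12438 1753 px [243. 188.]
square [465.  419.4] handle [407.3 353. ] ang -131.0 L 88.0 area 12745 1763 px [191. 215.]
scene
square [474.6 415.9] handle [416.1 347.4] ang -130.5 L 90.0 area 12672 1379 px [327. 169.]
square [579.9 221.1] handle [499.3 179.2] ang -152.5 L 91.0 area 12864 1545 px [325. 209.]
plank slope [-2.85046333e-02  7.02549236e+02] 687.8830741990164 716.7718795048002 -103.78177523654665 143.1425192224858
```

{"op": "arm_command", "data": {"deltas": [{"dx":0.05,"dy":-0.045,"dz":0,"yaw":8,"jaw":1},{"dx":0.08,"dy":-0.085,"dz":0,"yaw":16,"jaw":1},{"dx":0.11,"dy":-0.125,"dz":0,"yaw":24,"jaw":1},{"dx":0.14,"dy":-0.165,"dz":0,"yaw":32,"jaw":0.8},{"dx":0.16,"dy":-0.205,"dz":0,"yaw":40,"jaw":0.75},{"dx":0.18,"dy":-0.25,"dz":0,"yaw":48.6,"jaw":0.75},{"dx":0.2,"dy":-0.295,"dz":0,"yaw":48.6,"jaw":0.75},{"dx":0.22,"dy":-0.34,"dz":0,"yaw":48.6,"jaw":0.75},{"dx":0.235,"dy":-0.385,"dz":0,"yaw":48.6,"jaw":0.75},{"dx":0.251,"dy":-0.435,"dz":0,"yaw":48.6,"jaw":0.75},{"dx":0.251,"dy":-0.435,"dz":0,"yaw":48.6,"jaw":0.75},{"dx":0.251,"dy":-0.435,"dz":0,"yaw":48.6,"jaw":0.75},{"dx":0.251,"dy":-0.435,"dz":0,"yaw":48.6,"jaw":0.75}]}}

```text
clock: 1.4
eef_pos: [478.7, 175.2, 231.2]
tool_rot: [3.14, 0.0, -2.651]
force: [0.1, 0.1, 0.3]
width: 63.8
gripper_force: 0.0
```

Run:
```python
from h import *
s=read_state(); print(s['clock'],s['eef_pos'],np.degrees(s['tool_rot']),s['width'],s['qpos'])
im,d,p=snap('wrist','w1.png'); print(np.array(p['extrinsics']).round(2)[:3,3]); pose(im,p,20)
P=pts(p,d); print(P[d>0].min(0),P[d>0].max(0))
```

```text
1.4 [478.7328932  175.18001121 231.24229929] [ 1.79927634e+02  8.04889224e-03 -1.51878094e+02] 63.80285203496959 [-0.27282886  0.43328809 -0.18639149  1.89969279  0.10508402  0.81791313
  1.5472905 ]
[409.68 139.45 372.98]
square [561.2 241. ] handle [549.6 217.1] ang -115.9 L 27.0 area 4268 2656 px [292. 258.]
[ 208.7800836  -137.30148526   -4.25117349] [893.28186722 644.4244019  320.41266367]h.py:38: RuntimeWarning: Mean of empty slice.
  y,x=np.nonzero(o); ctr=np.array([x.mean(),y.mean()-700])
  ret = ret.dtype.type(ret / rcount)
```

View pics/w1.png

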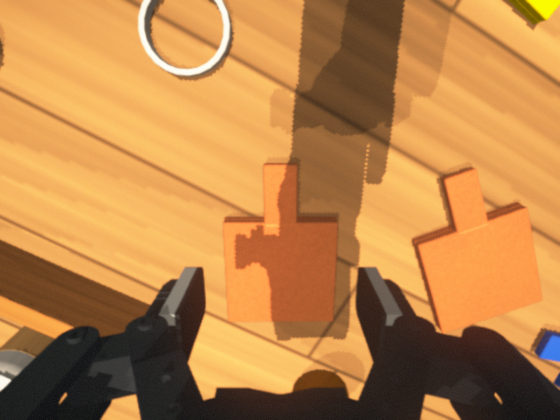

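Board B: handle end edge at (264..296,164), neck (264/297,222); board A: handle end (443,180)-(473,168), neck (455,236)-(487,222).

Run:
```python
from h import *
p=camera_params('wrist')
for L in ([(264,164),(296,164),(264,220),(297,220)],[(443,180),(473,168),(455,236),(487,222)]):
    q=onplane(p,L,20)[:,:2]; e=q[:2].mean(0); n=q[2:].mean(0); a=n-e
    print(q.round(0).tolist(),'end',e.round(1),'neck',n.round(1),'len',np.hypot(*a).round(1),'ang',np.degrees(np.arctan2(a[1],a[0])).round(1),'grip',(e+15*a/np.hypot(*a)).round(1))
```

```text
[[474.0, 157.0], [460.0, 185.0], [526.0, 184.0], [510.0, 214.0]] end [467.1 170.9] neck [517.9 198.8] len 58.0 ang 28.7 grip [480.2 178.1]
[[404.0, 322.0], [379.0, 342.0], [447.0, 369.0], [418.0, 390.0]] end [391.6 331.9] neck [432.6 379.5] len 62.8 ang 49.3 grip [401.4 343.2]
```

{"op": "arm_command", "data": {"deltas": [{"dx":0.0015,"dy":0.003,"dz":-0.05,"yaw":0.5,"jaw":0.75},{"dx":0.0015,"dy":0.003,"dz":-0.1,"yaw":0.5,"jaw":0.75},{"dx":0.0015,"dy":0.003,"dz":-0.15,"yaw":0.5,"jaw":0.75},{"dx":0.0015,"dy":0.003,"dz":-0.19,"yaw":0.5,"jaw":0.75},{"dx":0.0015,"dy":0.003,"dz":-0.21,"yaw":0.5,"jaw":0.75},{"dx":0.0015,"dy":0.003,"dz":-0.226,"yaw":0.5,"jaw":0.75},{"dx":0.0015,"dy":0.003,"dz":-0.226,"yaw":0.5,"jaw":0.3},{"dx":0.0015,"dy":0.003,"dz":-0.226,"yaw":0.5,"jaw":0.3},{"dx":0.0015,"dy":0.003,"dz":-0.226,"yaw":0.5,"jaw":0.2},{"dx":0.0015,"dy":0.003,"dz":-0.226,"yaw":0.5,"jaw":0.2},{"dx":0.0015,"dy":0.003,"dz":-0.226,"yaw":0.5,"jaw":0.2},{"dx":0.0015,"dy":0.003,"dz":-0.226,"yaw":0.5,"jaw":0.2}]}}

```text
clock: 2.65
eef_pos: [481.0, 177.2, 5.9]
tool_rot: [3.141, 0.001, -2.643]
force: [-1.0, 1.9, 1.7]
width: 32.5
gripper_force: 60.5
```

{"op": "arm_command", "data": {"deltas": [{"dz":0.02,"jaw":0.2},{"dz":0.04,"jaw":0.2},{"dz":0.06,"jaw":0.2},{"dz":0.08,"jaw":0.2},{"dz":0.1,"jaw":0.2},{"dz":0.12,"jaw":0.2},{"dz":0.14,"jaw":0.2},{"dz":0.16,"jaw":0.2},{"dz":0.18,"jaw":0.2},{"dz":0.2,"jaw":0.2},{"dz":0.2,"jaw":0.2}]}}

```text
invalid input at $.deltas[0]: expected keys dx, dy, dz, yaw, jaw
```

Run:
```python
from h import *
s=read_state(); print(s['eef_pos'],s['width'],s['gripper_force'],s['force'],s['torque'])
im,d,p=snap('scene','s2.png'); P=pts(p,d)
for m,q,c in comps(im,d,p,(3,110,70),(10,255,255),150): Q=P[m]; print(c.round(),q[4],np.percentile(Q,5,0).round(),np.percentile(Q,95,0).round())
cv2.imwrite('pics/s2c.png',cv2.resize(im[60:300,150:450,::-1],None,fx=2,fy=2))
```

```text
[481.00052134 177.19728271   5.86309438] 32.54956671629023 60.53537964820862 [-0.96654096  1.88812211  1.67597993] [0.30374488 0.24968267 0.26673002]
[329. 169.] 647 [417. 354.  12.] [537. 472.  23.]
[327. 210.] 899 [514. 162.   6.] [639. 277.  23.]
```

View pics/s2c.png

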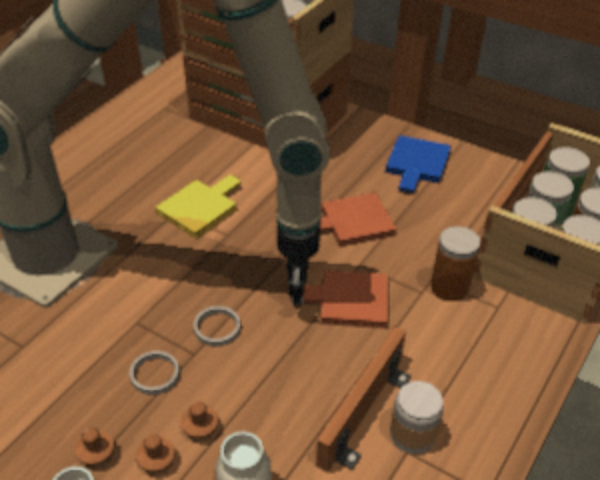

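The move was refused (all keys needed). The picture shows the gripper on board B's handle. Lifting now.

{"op": "arm_command", "data": {"deltas": [{"dx":0,"dy":0,"dz":0.02,"yaw":0,"jaw":0.2},{"dx":0,"dy":0,"dz":0.04,"yaw":0,"jaw":0.2},{"dx":0,"dy":0,"dz":0.06,"yaw":0,"jaw":0.2},{"dx":0,"dy":0,"dz":0.08,"yaw":0,"jaw":0.2},{"dx":0,"dy":0,"dz":0.1,"yaw":0,"jaw":0.2},{"dx":0,"dy":0,"dz":0.12,"yaw":0,"jaw":0.2},{"dx":0,"dy":0,"dz":0.14,"yaw":0,"jaw":0.2},{"dx":0,"dy":0,"dz":0.16,"yaw":0,"jaw":0.2},{"dx":0,"dy":0,"dz":0.18,"yaw":0,"jaw":0.2},{"dx":0,"dy":0,"dz":0.2,"yaw":0,"jaw":0.2},{"dx":0,"dy":0,"dz":0.2,"yaw":0,"jaw":0.2}]}}

```text
clock: 3.8
eef_pos: [481.9, 176.5, 207.2]
tool_rot: [-3.141, 0.004, -2.645]
force: [0.3, 0.8, -5.1]
width: 32.0
gripper_force: 60.2
```

```bash
cat >> h.py <<'E'
def held(name='scene',f=None,lo=(3,100,50),hi=(10,255,255)):
    "points on the held red board, as (along x, along y, z) relative to the TCP"
    s=read_state(); im,d,p=snap(name,f); P=pts(p,d); e=np.array(s['eef_pos']); print('tcp',e.round(1),'yaw',np.degrees(s['tool_rot'][2]).round(1),'w',round(s['width'],1),'F',np.round(s['force'],1))
    hsv=cv2.cvtColor(im,cv2.COLOR_RGB2HSV); m=cv2.inRange(hsv,np.array(lo),np.array(hi))>0
    m&=(d>0)&(np.linalg.norm(P[...,:2]-e[:2],axis=2)<220)&(P[...,2]<330)&(P[...,2]>-5)
    return im,P,m,e
E
python3 - <<'E'
from h import *
im,P,m,e=held('scene')
for q in P[m][::40]: print((q-e).round().tolist(),end=' ')
cv2.imwrite('pics/s3c.png',cv2.resize(im[60:300,150:450,::-1],None,fx=2,fy=2))
E
```

```text
tcp [481.9 176.5 207.2] yaw -151.5 w 32.0 F [ 0.3  0.8 -5.1]
[17.0, 73.0, 10.0] [62.0, 91.0, 9.0] [90.0, 103.0, 9.0] [108.0, 105.0, 11.0] [121.0, 117.0, 4.0] [15.0, 25.0, 12.0] [15.0, 18.0, 13.0] [125.0, 96.0, 7.0] [112.0, 77.0, 11.0] [97.0, 64.0, 9.0] [81.0, 43.0, 12.0] [65.0, 33.0, 7.0] [50.0, 12.0, 12.0] [34.0, 0.0, 9.0] [143.0, 75.0, 5.0] [131.0, 55.0, 10.0] [109.0, 35.0, 10.0] [90.0, 15.0, 11.0] [70.0, -2.0, 9.0] [-63.0, 167.0, -189.0] [155.0, 51.0, 7.0] [142.0, 36.0, 7.0] [131.0, 28.0, 4.0] [134.0, 15.0, 11.0] [145.0, 24.0, 5.0] [161.0, 27.0, 6.0] [71.0, -29.0, -4.0] [113.0, -10.0, -2.0] [-216.0, -0.0, -206.0]
```

View pics/s3c.png

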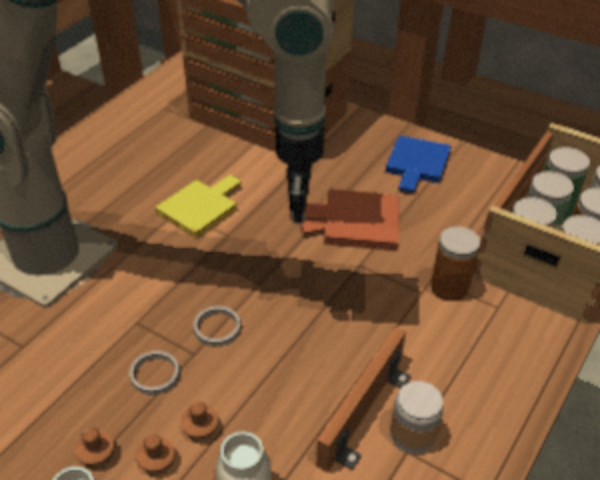

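60 N holds the board level, so I'll use the plank/bench corner as pivot. Moving there.

{"op": "arm_command", "data": {"deltas": [{"dx":0.005,"dy":-0.03,"dz":0,"yaw":-7,"jaw":0.2},{"dx":0.01,"dy":-0.06,"dz":0,"yaw":-14,"jaw":0.2},{"dx":0.018,"dy":-0.09,"dz":0,"yaw":-21,"jaw":0.2},{"dx":0.018,"dy":-0.116,"dz":-0.03,"yaw":-26.9,"jaw":0.2},{"dx":0.018,"dy":-0.116,"dz":-0.07,"yaw":-26.9,"jaw":0.2},{"dx":0.018,"dy":-0.116,"dz":-0.11,"yaw":-26.9,"jaw":0.2},{"dx":0.018,"dy":-0.116,"dz":-0.15,"yaw":-26.9,"jaw":0.2},{"dx":0.018,"dy":-0.116,"dz":-0.175,"yaw":-26.9,"jaw":0.2},{"dx":0.018,"dy":-0.116,"dz":-0.175,"yaw":-26.9,"jaw":0.2},{"dx":0.018,"dy":-0.116,"dz":-0.175,"yaw":-26.9,"jaw":0.2}]}}

```text
clock: 4.85
eef_pos: [497.8, 60.4, 29.6]
tool_rot: [-3.141, -0.003, -3.113]
force: [1.1, 1.0, -3.2]
width: 32.6
gripper_force: 61.6
```

{"op": "arm_command", "data": {"deltas": [{"dx":0,"dy":0,"dz":0,"yaw":0,"jaw":0.36},{"dx":0,"dy":0,"dz":0,"yaw":0,"jaw":0.36},{"dx":0,"dy":0,"dz":0,"yaw":0,"jaw":0.36}]}}

```text
clock: 5.15
eef_pos: [499.5, 60.7, 31.5]
tool_rot: [3.141, 0.002, -3.113]
force: [-0.1, 0.3, -4.1]
width: 32.2
gripper_force: 61.6
```

{"op": "arm_command", "data": {"deltas": [{"dx":0,"dy":0,"dz":0,"yaw":0,"jaw":0.375},{"dx":0,"dy":0,"dz":0,"yaw":0,"jaw":0.375}]}}

```text
clock: 5.35
eef_pos: [499.0, 60.7, 30.8]
tool_rot: [3.141, 0.001, -3.113]
force: [-0.4, -0.2, -4.1]
width: 32.6
gripper_force: 61.6
```

{"op": "arm_command", "data": {"deltas": [{"dx":0,"dy":0,"dz":0,"yaw":0,"jaw":0.385},{"dx":0,"dy":0,"dz":0,"yaw":0,"jaw":0.385},{"dx":0,"dy":0,"dz":0,"yaw":0,"jaw":0.385}]}}

```text
clock: 5.65
eef_pos: [498.8, 60.6, 30.4]
tool_rot: [3.142, 0.0, -3.113]
force: [0.3, 0.3, -3.1]
width: 33.2
gripper_force: 37.3
```

{"op": "arm_command", "data": {"deltas": [{"dx":0,"dy":0,"dz":0,"yaw":0,"jaw":0.393},{"dx":0,"dy":0,"dz":0,"yaw":0,"jaw":0.393},{"dx":0,"dy":0,"dz":0,"yaw":0,"jaw":0.393}]}}

```text
clock: 5.95
eef_pos: [498.9, 60.6, 30.4]
tool_rot: [3.142, 0.0, -3.113]
force: [0.1, -0.2, -2.6]
width: 33.2
gripper_force: 14.5
```

Grip force is tunable through the jaw target (0.39 gives about 23 N, the light pinch). Raise with it so the board swivels.

{"op": "arm_command", "data": {"deltas": [{"dx":0,"dy":0,"dz":0.01,"yaw":0,"jaw":0.39},{"dx":0,"dy":0,"dz":0.02,"yaw":0,"jaw":0.39},{"dx":0,"dy":0,"dz":0.03,"yaw":0,"jaw":0.39},{"dx":0,"dy":0,"dz":0.04,"yaw":0,"jaw":0.39},{"dx":0,"dy":0,"dz":0.05,"yaw":0,"jaw":0.39},{"dx":0,"dy":0,"dz":0.06,"yaw":0,"jaw":0.39},{"dx":0,"dy":0,"dz":0.07,"yaw":0,"jaw":0.39},{"dx":0,"dy":0,"dz":0.085,"yaw":0,"jaw":0.39},{"dx":0,"dy":0,"dz":0.1,"yaw":0,"jaw":0.39},{"dx":0,"dy":0,"dz":0.115,"yaw":0,"jaw":0.39},{"dx":0,"dy":0,"dz":0.13,"yaw":0,"jaw":0.39},{"dx":0,"dy":0,"dz":0.145,"yaw":0,"jaw":0.39},{"dx":0,"dy":0,"dz":0.16,"yaw":0,"jaw":0.39},{"dx":0,"dy":0,"dz":0.175,"yaw":0,"jaw":0.39},{"dx":0,"dy":0,"dz":0.175,"yaw":0,"jaw":0.39}]}}

```text
clock: 7.45
eef_pos: [499.6, 60.8, 207.1]
tool_rot: [3.141, 0.003, -3.113]
force: [0.8, -0.1, -4.4]
width: 33.4
gripper_force: 14.3
```

```bash
cat >> h.py <<'E'
def tilt(name='scene'):
    "tilt of the held board: fit of the coloured points in the x-z plane (relative to TCP)"
    im,P,m,e=held(name); k,l,s,c=cv2.connectedComponentsWithStats(m.astype(np.uint8))
    i=1+np.argmax([ -np.median(np.linalg.norm(P[l==j]-e,axis=1)) if s[j,4]>60 else -1e9 for j in range(1,k)])
    Q=P[l==i]-e; C=Q-Q.mean(0); n=np.linalg.svd(C,full_matrices=False)[2]
    print('n',len(Q),'normal',n[2].round(2),'min',np.percentile(Q,2,0).round(),'max',np.percentile(Q,98,0).round()); return im
E
python3 - <<'E'
from h import *
im=tilt(); cv2.imwrite('pics/s4.png',cv2.resize(im[60:300,150:450,::-1],None,fx=2,fy=2))
E
```

```text
tcp [499.6  60.8 207.1] yaw -178.4 w 33.4 F [ 0.8 -0.1 -4.4]
n 728 normal [ 0.98  0.2  -0.1 ] min [-115.  -61. -206.] max [ 10.  69. -11.]
```

View pics/s4.png

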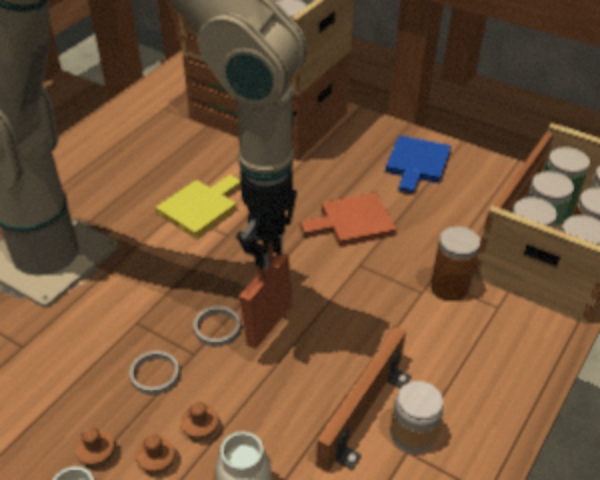

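Board hangs vertical, plain face towards the plank. Push it over the plank's top edge to tilt it past vertical, then firm up the grip.

{"op": "arm_command", "data": {"deltas": [{"dx":0.03,"dy":0,"dz":-0.01,"yaw":0,"jaw":0.388},{"dx":0.06,"dy":0,"dz":-0.01,"yaw":0,"jaw":0.388},{"dx":0.09,"dy":0,"dz":-0.01,"yaw":0,"jaw":0.388},{"dx":0.12,"dy":0,"dz":-0.01,"yaw":0,"jaw":0.388},{"dx":0.15,"dy":0,"dz":-0.01,"yaw":0,"jaw":0.388},{"dx":0.17,"dy":0,"dz":-0.01,"yaw":0,"jaw":0.388},{"dx":0.18,"dy":0,"dz":-0.01,"yaw":0,"jaw":0.388},{"dx":0.19,"dy":0,"dz":-0.01,"yaw":0,"jaw":0.388},{"dx":0.2,"dy":0,"dz":-0.01,"yaw":0,"jaw":0.388},{"dx":0.21,"dy":0,"dz":-0.01,"yaw":0,"jaw":0.388},{"dx":0.22,"dy":0,"dz":-0.01,"yaw":0,"jaw":0.388},{"dx":0.23,"dy":0,"dz":-0.01,"yaw":0,"jaw":0.388},{"dx":0.24,"dy":0,"dz":-0.01,"yaw":0,"jaw":0.388},{"dx":0.25,"dy":0,"dz":-0.015,"yaw":0,"jaw":0.388},{"dx":0.25,"dy":0,"dz":-0.015,"yaw":0,"jaw":0.2},{"dx":0.25,"dy":0,"dz":-0.015,"yaw":0,"jaw":0.2},{"dx":0.25,"dy":0,"dz":-0.015,"yaw":0,"jaw":0.2}]}}

```text
clock: 9.2
eef_pos: [747.2, 60.5, 189.2]
tool_rot: [-3.141, -0.003, -3.113]
force: [-2.2, 0.2, -3.8]
width: 31.9
gripper_force: 59.7
```

Run:
```python
from h import *
im=tilt(); tilt('top'); cv2.imwrite('pics/s5.png',cv2.resize(im[60:300,150:450,::-1],None,fx=2,fy=2))
```

```text
tcp [747.2  60.5 189.2] yaw -178.4 w 31.9 F [-2.2  0.2 -3.8]
n 372 normal [ 0.91  0.05 -0.41] min [-108.  -63. -189.] max [-17.  67.  -1.]
tcp [747.5  60.6 189.6] yaw -178.4 w 31.9 F [-2.6  0.3 -4.9]
n 131 normal [-0.55  0.82  0.18] min [ -90.   24. -161.] max [-31.  58. -26.]
```

View pics/s5.png

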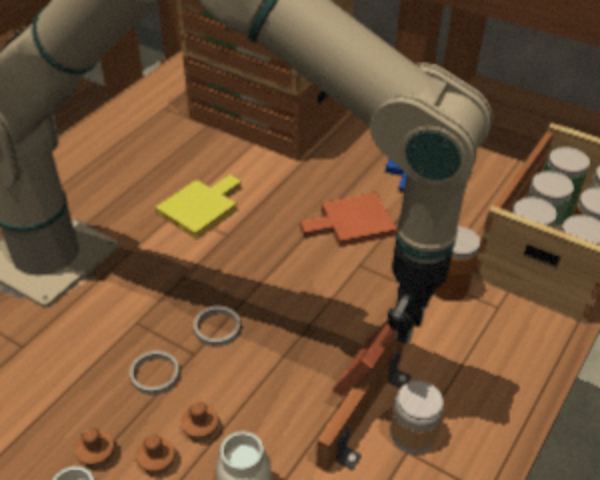

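Tilted ~27° past vertical. Now carry it (firm) to the laying-down place.

{"op": "arm_command", "data": {"deltas": [{"dx":0,"dy":0,"dz":0.03,"yaw":0,"jaw":0.2},{"dx":-0.01,"dy":0,"dz":0.06,"yaw":0,"jaw":0.2},{"dx":-0.04,"dy":0.01,"dz":0.07,"yaw":0,"jaw":0.2},{"dx":-0.07,"dy":0.035,"dz":0.07,"yaw":0,"jaw":0.2},{"dx":-0.1,"dy":0.06,"dz":0.07,"yaw":0,"jaw":0.2},{"dx":-0.13,"dy":0.085,"dz":0.07,"yaw":0,"jaw":0.2},{"dx":-0.16,"dy":0.11,"dz":0.05,"yaw":0,"jaw":0.2},{"dx":-0.19,"dy":0.135,"dz":0.02,"yaw":0,"jaw":0.2},{"dx":-0.202,"dy":0.155,"dz":0,"yaw":0,"jaw":0.2},{"dx":-0.202,"dy":0.165,"dz":-0.02,"yaw":0,"jaw":0.2},{"dx":-0.202,"dy":0.165,"dz":-0.034,"yaw":0,"jaw":0.2},{"dx":-0.202,"dy":0.165,"dz":-0.034,"yaw":0,"jaw":0.2},{"dx":-0.202,"dy":0.165,"dz":-0.034,"yaw":0,"jaw":0.2}]}}

```text
clock: 10.6
eef_pos: [547.7, 225.5, 157.2]
tool_rot: [3.141, 0.002, -3.113]
force: [0.3, -1.0, -3.9]
width: 31.7
gripper_force: 60.6
```

Run:
```python
from h import *
tilt()
for a in range(27,91,5): 
    t=np.radians(a); print(a,round(165*np.sin(t)-75),round(165*np.cos(t)+6*np.sin(t)-8))
```

```text
tcp [547.7 225.5 157.2] yaw -178.4 w 31.7 F [ 0.3 -1.  -3.9]
n 339 normal [-0.86 -0.29  0.42] min [-154.  -64. -158.] max [-16. 144.  -6.]
27 0 142
32 12 135
37 24 127
42 35 119
47 46 109
52 55 98
57 63 87
62 71 75
67 77 62
72 82 49
77 86 35
82 88 21
87 90 7
```

{"op": "arm_command", "data": {"deltas": [{"dx":0,"dy":0,"dz":-0.01,"yaw":0,"jaw":0.2},{"dx":0.005,"dy":0,"dz":-0.018,"yaw":0,"jaw":0.384},{"dx":0.018,"dy":0,"dz":-0.024,"yaw":0,"jaw":0.384},{"dx":0.03,"dy":0,"dz":-0.032,"yaw":0,"jaw":0.384},{"dx":0.042,"dy":0,"dz":-0.04,"yaw":0,"jaw":0.384},{"dx":0.054,"dy":0,"dz":-0.05,"yaw":0,"jaw":0.384},{"dx":0.064,"dy":0,"dz":-0.06,"yaw":0,"jaw":0.384},{"dx":0.073,"dy":0,"dz":-0.07,"yaw":0,"jaw":0.384},{"dx":0.081,"dy":0,"dz":-0.082,"yaw":0,"jaw":0.384},{"dx":0.088,"dy":0,"dz":-0.095,"yaw":0,"jaw":0.384},{"dx":0.094,"dy":0,"dz":-0.107,"yaw":0,"jaw":0.384},{"dx":0.099,"dy":0,"dz":-0.12,"yaw":0,"jaw":0.384},{"dx":0.103,"dy":0,"dz":-0.132,"yaw":0,"jaw":0.384},{"dx":0.105,"dy":0,"dz":-0.142,"yaw":0,"jaw":0.384},{"dx":0.106,"dy":0,"dz":-0.15,"yaw":0,"jaw":0.384},{"dx":0.106,"dy":0,"dz":-0.152,"yaw":0,"jaw":0.384},{"dx":0.106,"dy":0,"dz":-0.152,"yaw":0,"jaw":0.384}]}}

```text
clock: 12.35
eef_pos: [651.4, 225.4, 3.6]
tool_rot: [-3.141, -0.003, -3.113]
force: [1.1, -0.2, -0.4]
width: 33.0
gripper_force: 42.0
```

Run:
```python
from h import *
im=tilt(); cv2.imwrite('pics/s6.png',cv2.resize(im[60:300,150:450,::-1],None,fx=2,fy=2))
```

```text
tcp [651.4 225.4   3.6] yaw -178.3 w 33.0 F [ 1.1 -0.2 -0.4]
n 833 normal [-0.11  0.    0.99] min [-180.  -62.    1.] max [-42.  56.  30.]
```

View pics/s6.png

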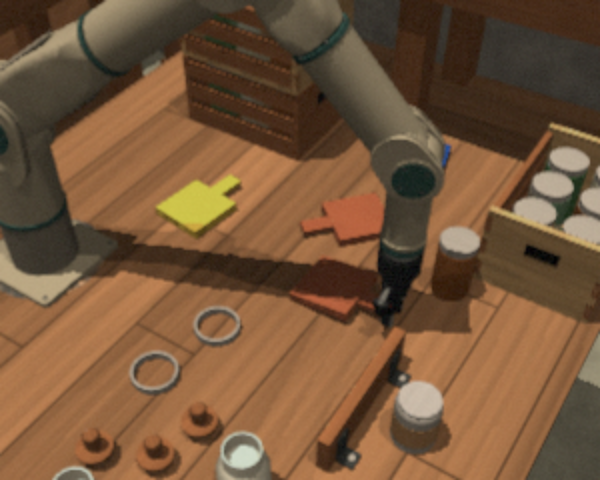

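{"op": "arm_command", "data": {"deltas": [{"dx":0,"dy":0,"dz":0,"yaw":0,"jaw":0.5},{"dx":0,"dy":0,"dz":0,"yaw":0,"jaw":0.65},{"dx":0,"dy":0,"dz":0,"yaw":0,"jaw":0.65},{"dx":0,"dy":0,"dz":0.03,"yaw":0,"jaw":0.65},{"dx":0,"dy":0,"dz":0.07,"yaw":0,"jaw":0.65},{"dx":0,"dy":0,"dz":0.12,"yaw":0,"jaw":0.75},{"dx":-0.04,"dy":0.015,"dz":0.15,"yaw":8,"jaw":0.75},{"dx":-0.08,"dy":0.03,"dz":0.17,"yaw":16,"jaw":0.75},{"dx":-0.12,"dy":0.05,"dz":0.17,"yaw":24,"jaw":0.75},{"dx":-0.16,"dy":0.07,"dz":0.17,"yaw":32,"jaw":0.75},{"dx":-0.2,"dy":0.09,"dz":0.17,"yaw":40,"jaw":0.75},{"dx":-0.235,"dy":0.105,"dz":0.17,"yaw":47.7,"jaw":0.75},{"dx":-0.25,"dy":0.116,"dz":0.17,"yaw":47.7,"jaw":0.75},{"dx":-0.25,"dy":0.116,"dz":0.17,"yaw":47.7,"jaw":0.75},{"dx":-0.25,"dy":0.116,"dz":0.17,"yaw":47.7,"jaw":0.75}]}}

```text
clock: 13.9
eef_pos: [403.4, 341.4, 174.6]
tool_rot: [-3.141, 0.001, -2.28]
force: [-0.0, -0.4, 0.1]
width: 63.9
gripper_force: 0.0
```

Run:
```python
from h import *
s=read_state(); print(s['eef_pos'],np.degrees(s['tool_rot']),s['qpos'])
im,d,p=snap('wrist','w2.png')
im,d,p=snap('scene'); pose(im,p,20,lo=(3,120,90)); P=pts(p,d)
for m,q,c in comps(im,d,p,(3,110,70),(10,255,255),150): Q=P[m]; print(c.round(),q[4],np.percentile(Q,2,0).round(),np.percentile(Q,98,0).round())
```

```text
[403.38376181 341.44717011 174.64927519] [-1.79945238e+02  3.67825667e-02 -1.30656123e+02] [-0.56282157  0.54323961 -0.28468153  1.91119166  0.22418553  0.71699397
  1.4536243 ]
square [474.8 421. ] handle [418.8 355. ] ang -130.3 L 87.0 area 10793 1154 px [327. 169.]
square [539.8 220. ] handle [632.1 214.1] ang -3.6 L 93.0 area 13011 1610 px [321. 206.]
[327. 170.] 686 [401. 336.   8.] [544. 481.  25.]
[320. 207.] 970 [479. 163.   3.] [649. 280.  22.]
```

View pics/w2.png

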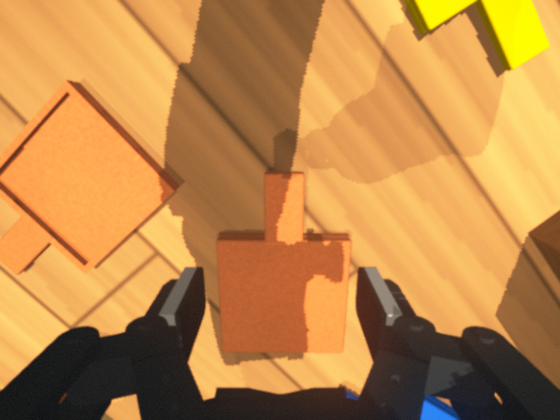

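B lies rim up on the left (92,175). A's handle: end (264..304,173), neck (264..304,236).

Run:
```python
from h import *
p=camera_params('wrist')
q=onplane(p,[(264,173),(304,173),(264,235),(304,235)],20)[:,:2]; e=q[:2].mean(0); n=q[2:].mean(0); a=n-e
print('end',e.round(1),'neck',n.round(1),'len',np.hypot(*a).round(1),'ang',np.degrees(np.arctan2(a[1],a[0])).round(1),'grip',(e+15*a/np.hypot(*a)).round(1),read_state()['eef_pos'])
q=onplane(p,[(68,82),(181,185),(0,182),(92,270)],20); print('B corners',q.round(0).tolist())
```

```text
end [391.3 332. ] neck [427.1 373.7] len 55.0 ang 49.4 grip [401.1 343.3] [404.24829134 340.66673364 174.37327913]
B corners [[472.0, 166.0, 20.0], [463.0, 283.0, 20.0], [580.0, 178.0, 20.0], [583.0, 285.0, 20.0]]
```

{"op": "arm_command", "data": {"deltas": [{"dx":-0.002,"dy":0.002,"dz":-0.05,"yaw":0,"jaw":0.75},{"dx":-0.002,"dy":0.002,"dz":-0.1,"yaw":0,"jaw":0.75},{"dx":-0.002,"dy":0.002,"dz":-0.14,"yaw":0,"jaw":0.75},{"dx":-0.002,"dy":0.002,"dz":-0.16,"yaw":0,"jaw":0.75},{"dx":-0.002,"dy":0.002,"dz":-0.169,"yaw":0,"jaw":0.75},{"dx":-0.002,"dy":0.002,"dz":-0.169,"yaw":0,"jaw":0.6},{"dx":-0.002,"dy":0.002,"dz":-0.169,"yaw":0,"jaw":0.4},{"dx":-0.002,"dy":0.002,"dz":-0.169,"yaw":0,"jaw":0.2},{"dx":-0.002,"dy":0.002,"dz":-0.169,"yaw":0,"jaw":0.2},{"dx":-0.002,"dy":0.002,"dz":-0.169,"yaw":0,"jaw":0.2},{"dx":-0.002,"dy":0.002,"dz":-0.169,"yaw":0,"jaw":0.2},{"dx":-0.002,"dy":0.002,"dz":-0.149,"yaw":0,"jaw":0.2},{"dx":-0.002,"dy":0.002,"dz":-0.145,"yaw":0,"jaw":0.385},{"dx":-0.002,"dy":0.002,"dz":-0.145,"yaw":0,"jaw":0.39},{"dx":-0.002,"dy":0.002,"dz":-0.145,"yaw":0,"jaw":0.39}]}}

```text
clock: 15.5
eef_pos: [400.9, 344.0, 29.2]
tool_rot: [3.141, 0.001, -2.28]
force: [-0.5, 0.8, -0.7]
width: 33.3
gripper_force: 22.6
```

{"op": "arm_command", "data": {"deltas": [{"dx":0,"dy":0,"dz":0.012,"yaw":0,"jaw":0.39},{"dx":0,"dy":0,"dz":0.024,"yaw":0,"jaw":0.39},{"dx":0,"dy":0,"dz":0.036,"yaw":0,"jaw":0.39},{"dx":0,"dy":0,"dz":0.048,"yaw":0,"jaw":0.39},{"dx":0,"dy":0,"dz":0.06,"yaw":0,"jaw":0.39},{"dx":0,"dy":0,"dz":0.075,"yaw":0,"jaw":0.39},{"dx":0,"dy":0,"dz":0.09,"yaw":0,"jaw":0.39},{"dx":0,"dy":0,"dz":0.105,"yaw":0,"jaw":0.39},{"dx":0,"dy":0,"dz":0.12,"yaw":0,"jaw":0.39},{"dx":0,"dy":0,"dz":0.135,"yaw":0,"jaw":0.39},{"dx":0,"dy":0,"dz":0.15,"yaw":0,"jaw":0.39},{"dx":0,"dy":0,"dz":0.165,"yaw":0,"jaw":0.39},{"dx":0,"dy":0,"dz":0.18,"yaw":0,"jaw":0.39},{"dx":0,"dy":0,"dz":0.195,"yaw":0,"jaw":0.388},{"dx":0,"dy":0,"dz":0.195,"yaw":0,"jaw":0.388},{"dx":0,"dy":0,"dz":0.195,"yaw":0,"jaw":0.2},{"dx":0,"dy":0,"dz":0.195,"yaw":0,"jaw":0.2}]}}

```text
clock: 17.2
eef_pos: [400.1, 342.9, 223.6]
tool_rot: [3.141, -0.002, -2.28]
force: [0.5, -0.5, -4.8]
width: 32.0
gripper_force: 59.8
```

Run:
```python
from h import *
tilt()
```

```text
tcp [400.1 342.9 223.6] yaw -130.7 w 32.0 F [ 0.5 -0.5 -4.8]
n 256 normal [-0.6  -0.76 -0.24] min [ -42.  -42. -151.] max [66. 50. 21.]
```

{"op": "arm_command", "data": {"deltas": [{"dx":0.02,"dy":-0.03,"dz":0,"yaw":-7,"jaw":0.2},{"dx":0.045,"dy":-0.06,"dz":0,"yaw":-14,"jaw":0.2},{"dx":0.07,"dy":-0.09,"dz":0,"yaw":-21,"jaw":0.2},{"dx":0.1,"dy":-0.12,"dz":0,"yaw":-28,"jaw":0.2},{"dx":0.13,"dy":-0.15,"dz":0,"yaw":-35,"jaw":0.2},{"dx":0.16,"dy":-0.18,"dz":0,"yaw":-42,"jaw":0.2},{"dx":0.185,"dy":-0.21,"dz":0,"yaw":-47.7,"jaw":0.2},{"dx":0.21,"dy":-0.245,"dz":0,"yaw":-47.7,"jaw":0.2},{"dx":0.22,"dy":-0.283,"dz":-0.01,"yaw":-47.7,"jaw":0.2},{"dx":0.23,"dy":-0.283,"dz":-0.025,"yaw":-47.7,"jaw":0.2},{"dx":0.23,"dy":-0.283,"dz":-0.025,"yaw":-47.7,"jaw":0.388},{"dx":0.24,"dy":-0.283,"dz":-0.025,"yaw":-47.7,"jaw":0.388},{"dx":0.25,"dy":-0.283,"dz":-0.025,"yaw":-47.7,"jaw":0.388},{"dx":0.26,"dy":-0.283,"dz":-0.025,"yaw":-47.7,"jaw":0.388},{"dx":0.27,"dy":-0.283,"dz":-0.025,"yaw":-47.7,"jaw":0.388}]}}

```text
clock: 18.75
eef_pos: [670.8, 62.8, 199.9]
tool_rot: [3.141, -0.001, -3.11]
force: [-1.7, 0.2, -3.9]
width: 33.3
gripper_force: 25.6
```

{"op": "arm_command", "data": {"deltas": [{"dx":0.01,"dy":0,"dz":-0.003,"yaw":0,"jaw":0.388},{"dx":0.02,"dy":0,"dz":-0.006,"yaw":0,"jaw":0.388},{"dx":0.03,"dy":0,"dz":-0.009,"yaw":0,"jaw":0.388},{"dx":0.04,"dy":0,"dz":-0.012,"yaw":0,"jaw":0.388},{"dx":0.05,"dy":0,"dz":-0.014,"yaw":0,"jaw":0.388},{"dx":0.06,"dy":0,"dz":-0.014,"yaw":0,"jaw":0.388},{"dx":0.07,"dy":0,"dz":-0.014,"yaw":0,"jaw":0.388},{"dx":0.08,"dy":0,"dz":-0.014,"yaw":0,"jaw":0.388},{"dx":0.08,"dy":0,"dz":-0.014,"yaw":0,"jaw":0.2},{"dx":0.08,"dy":0,"dz":-0.014,"yaw":0,"jaw":0.2},{"dx":0.08,"dy":0,"dz":-0.014,"yaw":0,"jaw":0.2}]}}

```text
clock: 19.85
eef_pos: [749.9, 61.1, 185.1]
tool_rot: [3.141, -0.001, -3.113]
force: [-1.6, 0.1, -5.0]
width: 30.9
gripper_force: 59.7
```

Run:
```python
from h import *
tilt()
```

```text
tcp [749.9  61.1 185.1] yaw -178.3 w 30.9 F [-1.6  0.1 -5. ]
n 555 normal [-0.84 -0.08  0.53] min [-182.  -63. -186.] max [-21. 173.  -1.]
```

{"op": "arm_command", "data": {"deltas": [{"dx":0,"dy":0,"dz":0.03,"yaw":0,"jaw":0.2},{"dx":-0.01,"dy":0,"dz":0.06,"yaw":0,"jaw":0.2},{"dx":-0.04,"dy":0,"dz":0.07,"yaw":0,"jaw":0.2},{"dx":-0.07,"dy":0,"dz":0.07,"yaw":0,"jaw":0.2},{"dx":-0.11,"dy":0,"dz":0.07,"yaw":0,"jaw":0.2},{"dx":-0.15,"dy":0,"dz":0.05,"yaw":0,"jaw":0.2},{"dx":-0.18,"dy":0,"dz":0.02,"yaw":0,"jaw":0.2},{"dx":-0.2,"dy":0,"dz":0,"yaw":0,"jaw":0.2},{"dx":-0.202,"dy":0,"dz":-0.02,"yaw":0,"jaw":0.2},{"dx":-0.202,"dy":0,"dz":-0.028,"yaw":0,"jaw":0.2},{"dx":-0.202,"dy":0,"dz":-0.028,"yaw":0,"jaw":0.2},{"dx":-0.202,"dy":0,"dz":-0.028,"yaw":0,"jaw":0.2}]}}

```text
clock: 21.1
eef_pos: [550.3, 60.7, 158.3]
tool_rot: [3.141, 0.003, -3.113]
force: [-0.1, -0.6, -4.4]
width: 31.6
gripper_force: 64.1
```

Run:
```python
from h import *
tilt()
```

```text
tcp [550.3  60.7 158.3] yaw -178.4 w 31.6 F [-0.1 -0.6 -4.4]
n 294 normal [ 0.94  0.11 -0.33] min [-109.  -63. -159.] max [-19.  83.  -9.]
```

Same lay-down arc as before.

{"op": "arm_command", "data": {"deltas": [{"dx":0,"dy":0,"dz":-0.01,"yaw":0,"jaw":0.2},{"dx":0.005,"dy":0,"dz":-0.018,"yaw":0,"jaw":0.384},{"dx":0.018,"dy":0,"dz":-0.024,"yaw":0,"jaw":0.384},{"dx":0.03,"dy":0,"dz":-0.032,"yaw":0,"jaw":0.384},{"dx":0.042,"dy":0,"dz":-0.04,"yaw":0,"jaw":0.384},{"dx":0.054,"dy":0,"dz":-0.05,"yaw":0,"jaw":0.384},{"dx":0.064,"dy":0,"dz":-0.06,"yaw":0,"jaw":0.384},{"dx":0.073,"dy":0,"dz":-0.07,"yaw":0,"jaw":0.384},{"dx":0.081,"dy":0,"dz":-0.082,"yaw":0,"jaw":0.384},{"dx":0.088,"dy":0,"dz":-0.095,"yaw":0,"jaw":0.384},{"dx":0.094,"dy":0,"dz":-0.107,"yaw":0,"jaw":0.384},{"dx":0.099,"dy":0,"dz":-0.12,"yaw":0,"jaw":0.384},{"dx":0.103,"dy":0,"dz":-0.132,"yaw":0,"jaw":0.384},{"dx":0.105,"dy":0,"dz":-0.142,"yaw":0,"jaw":0.384},{"dx":0.106,"dy":0,"dz":-0.15,"yaw":0,"jaw":0.384},{"dx":0.106,"dy":0,"dz":-0.154,"yaw":0,"jaw":0.384},{"dx":0.106,"dy":0,"dz":-0.154,"yaw":0,"jaw":0.384}]}}

```text
clock: 22.85
eef_pos: [653.5, 60.5, 2.4]
tool_rot: [-3.141, -0.003, -3.113]
force: [0.8, 0.4, 0.4]
width: 32.9
gripper_force: 46.3
```

Run:
```python
from h import *
tilt()
```

```text
tcp [653.5  60.5   2.4] yaw -178.4 w 32.9 F [0.8 0.4 0.4]
n 1038 normal [ 0.13 -0.   -0.99] min [-179.  -62.    6.] max [-42.  55.  34.]
```

{"op": "arm_command", "data": {"deltas": [{"dx":0,"dy":0,"dz":0,"yaw":0,"jaw":0.5},{"dx":0,"dy":0,"dz":0,"yaw":0,"jaw":0.65},{"dx":0,"dy":0,"dz":0,"yaw":0,"jaw":0.65},{"dx":0,"dy":0,"dz":0.03,"yaw":0,"jaw":0.65},{"dx":0,"dy":0,"dz":0.07,"yaw":0,"jaw":0.65},{"dx":0,"dy":0,"dz":0.12,"yaw":0,"jaw":0.8},{"dx":0,"dy":-0.02,"dz":0.16,"yaw":-8,"jaw":1},{"dx":-0.005,"dy":-0.05,"dz":0.19,"yaw":-16,"jaw":1},{"dx":-0.01,"dy":-0.08,"dz":0.2,"yaw":-24,"jaw":1},{"dx":-0.015,"dy":-0.11,"dz":0.2,"yaw":-32,"jaw":1},{"dx":-0.02,"dy":-0.14,"dz":0.2,"yaw":-40,"jaw":1},{"dx":-0.023,"dy":-0.17,"dz":0.2,"yaw":-48,"jaw":1},{"dx":-0.023,"dy":-0.2,"dz":0.2,"yaw":-56,"jaw":1},{"dx":-0.023,"dy":-0.23,"dz":0.2,"yaw":-64,"jaw":1},{"dx":-0.023,"dy":-0.25,"dz":0.2,"yaw":-72,"jaw":1},{"dx":-0.023,"dy":-0.2645,"dz":0.2,"yaw":-80,"jaw":1},{"dx":-0.023,"dy":-0.2645,"dz":0.2,"yaw":-88,"jaw":1},{"dx":-0.023,"dy":-0.2645,"dz":0.2,"yaw":-90,"jaw":1},{"dx":-0.023,"dy":-0.2645,"dz":0.2,"yaw":-90,"jaw":1},{"dx":-0.023,"dy":-0.2645,"dz":0.2,"yaw":-90,"jaw":1}]}}

```text
clock: 24.9
eef_pos: [631.8, -203.0, 203.3]
tool_rot: [-3.142, -0.001, 1.603]
force: [0.0, -0.6, 0.8]
width: 85.1
gripper_force: 0.0
```

```bash
cat >> h.py <<'E'
def survey():
    for n in('top','scene'):
        im,d,p=snap(n,n+'_last.png'); P=pts(p,d); hsv=cv2.cvtColor(im,cv2.COLOR_RGB2HSV)
        sel=(P[...,2]>8)&(P[...,2]<200)&(P[...,0]>300)&(P[...,0]<720)&(P[...,1]>-480)&(P[...,1]<520)&(d>0)
        k,l,s,c=cv2.connectedComponentsWithStats(sel.astype(np.uint8))
        for i in range(1,k):
            if s[i,4]<40: continue
            Q=P[l==i]; zt=np.percentile(Q[:,2],95); T=Q[Q[:,2]>zt-8]
            print(n,c[i].round(0),s[i,4],'ztop',zt.round(0),'topmid',((T.min(0)+T.max(0))/2).round(0)[:2],'size',(T.max(0)-T.min(0)).round(0)[:2])
        pose(im,p,20,lo=(3,120,90))
E
python3 - <<'E'
from h import *
s=read_state(); print(s['eef_pos'],np.degrees(s['tool_rot']),s['width'],s['qpos'].round(2))
survey()
E
```

```text
[ 631.80147248 -202.97108088  203.32555243] [-1.79997798e+02 -3.61685351e-02  9.18367733e+01] 85.07701076102708 [ 0.07  0.7   0.36  1.51 -0.28  0.98  0.53]
top [423. 142.] 176 ztop 160.0 topmid [ 718. -440.] size [ 3. 72.]
top [205. 148.] 374 ztop 131.0 topmid [696. 354.] size [47. 62.]
top [296. 148.] 746 ztop 84.0 topmid [702.  22.] size [ 28. 257.]
top [285. 192.] 1018 ztop 22.0 topmid [562.  59.] size [177. 119.]
top [241. 193.] 1036 ztop 23.0 topmid [558. 226.] size [177. 121.]
top [392. 179.] 418 ztop 123.0 topmid [ 591. -321.] size [58. 60.]
top [406. 212.] 504 ztop 122.0 topmid [ 468. -376.] size [57. 62.]
top [371. 211.] 73 ztop 61.0 topmid [ 482. -244.] size [22. 14.]
top [291. 232.] 97 ztop 22.0 topmid [397.  37.] size [81. 73.]
top [379. 232.] 201 ztop 61.0 topmid [ 396. -281.] size [26. 25.]
square [528.  222.8] handle [619. 223.] ang 0.1 L 91.0 area 13252 1572 px [242. 194.]
square [nan nan] handle [526.9  50. ] ang nan L nan area 0 7555 px [288. 197.]
scene [374. 189.] 394 ztop 127.0 topmid [697. 352.] size [46. 71.]
scene [320. 206.] 919 ztop 21.0 topmid [559. 222.] s
[... 249 characters left out ...]
.0 topmid [ 507. -153.] size [26. 29.]
scene [197. 283.] 278 ztop 62.0 topmid [ 398. -282.] size [27. 26.]
scene [272. 297.] 921 ztop 121.0 topmid [ 631. -206.] size [59. 59.]
scene [227. 287.] 274 ztop 62.0 topmid [ 486. -240.] size [25. 25.]
scene [190. 315.] 1056 ztop 121.0 topmid [ 470. -379.] size [60. 60.]
scene [236. 322.] 1009 ztop 122.0 topmid [ 593. -325.] size [58. 59.]
square [540.3 221.6] handle [632.5 214.3] ang -4.5 L 92.0 area 12791 1640 px [321. 206.]
square [550.5  54.4] handle [591.  106.5] ang 52.2 L 66.0 area 8065 367 px [297. 235.]h.py:38: RuntimeWarning: Mean of empty slice.
  y,x=np.nonzero(o); ctr=np.array([x.mean(),y.mean()-700])
  ret = ret.dtype.type(ret / rcount)
```

View pics/top_last.png

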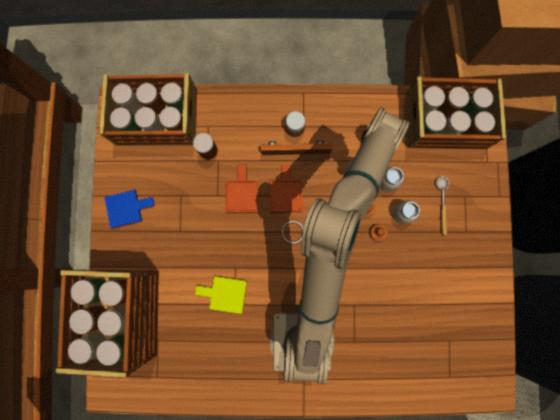

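Both boards lie rim up (top view (242,195) and (287,195)). Now jar a.

{"op": "arm_command", "data": {"deltas": [{"dx":-0.001,"dy":-0.001,"dz":-0.04,"yaw":0,"jaw":1},{"dx":-0.001,"dy":-0.001,"dz":-0.075,"yaw":0,"jaw":1},{"dx":-0.001,"dy":-0.001,"dz":-0.1,"yaw":0,"jaw":1},{"dx":-0.001,"dy":-0.001,"dz":-0.111,"yaw":0,"jaw":1},{"dx":-0.001,"dy":-0.001,"dz":-0.111,"yaw":0,"jaw":0.7},{"dx":-0.001,"dy":-0.001,"dz":-0.111,"yaw":0,"jaw":0.5},{"dx":-0.001,"dy":-0.001,"dz":-0.111,"yaw":0,"jaw":0.5},{"dx":-0.001,"dy":-0.001,"dz":-0.111,"yaw":0,"jaw":0.5},{"dx":-0.001,"dy":-0.001,"dz":-0.111,"yaw":0,"jaw":0.5},{"dx":-0.001,"dy":-0.001,"dz":-0.08,"yaw":0,"jaw":0.5},{"dx":-0.001,"dy":-0.001,"dz":-0.04,"yaw":0,"jaw":0.5},{"dx":-0.001,"dy":-0.001,"dz":0,"yaw":0,"jaw":0.5},{"dx":-0.001,"dy":-0.001,"dz":0,"yaw":0,"jaw":0.5}]}}

```text
clock: 26.3
eef_pos: [634.3, -206.4, 209.2]
tool_rot: [3.131, 0.004, 1.6]
force: [2.2, -0.8, -4.4]
width: 57.0
gripper_force: 67.7
```

{"op": "arm_command", "data": {"deltas": [{"dx":-0.01,"dy":0.03,"dz":0,"yaw":0,"jaw":0.5},{"dx":-0.02,"dy":0.06,"dz":0,"yaw":0,"jaw":0.5},{"dx":-0.035,"dy":0.095,"dz":0,"yaw":0,"jaw":0.5},{"dx":-0.05,"dy":0.13,"dz":0,"yaw":0,"jaw":0.5},{"dx":-0.065,"dy":0.165,"dz":0,"yaw":0,"jaw":0.5},{"dx":-0.08,"dy":0.2,"dz":0,"yaw":0,"jaw":0.5},{"dx":-0.09,"dy":0.235,"dz":0,"yaw":0,"jaw":0.5},{"dx":-0.097,"dy":0.255,"dz":0,"yaw":0,"jaw":0.5},{"dx":-0.097,"dy":0.2635,"dz":-0.01,"yaw":0,"jaw":0.5},{"dx":-0.097,"dy":0.2635,"dz":-0.04,"yaw":0,"jaw":0.5},{"dx":-0.097,"dy":0.2635,"dz":-0.055,"yaw":0,"jaw":0.5},{"dx":-0.097,"dy":0.2635,"dz":-0.055,"yaw":0,"jaw":0.5},{"dx":-0.097,"dy":0.2635,"dz":-0.055,"yaw":0,"jaw":0.5}]}}

```text
clock: 27.6
eef_pos: [533.6, 57.7, 147.6]
tool_rot: [-3.14, 0.001, 1.598]
force: [-0.4, -0.7, -5.7]
width: 57.0
gripper_force: 67.5
```

Run:
```python
from h import *
s=read_state(); print(s['eef_pos'])
im,d,p=snap('scene','s7.png'); cv2.imwrite('pics/s7c.png',cv2.resize(im[100:300,200:440,::-1],None,fx=3,fy=3))
```

```text
[533.58801152  57.74501805 147.62666228]
```

View pics/s7c.png

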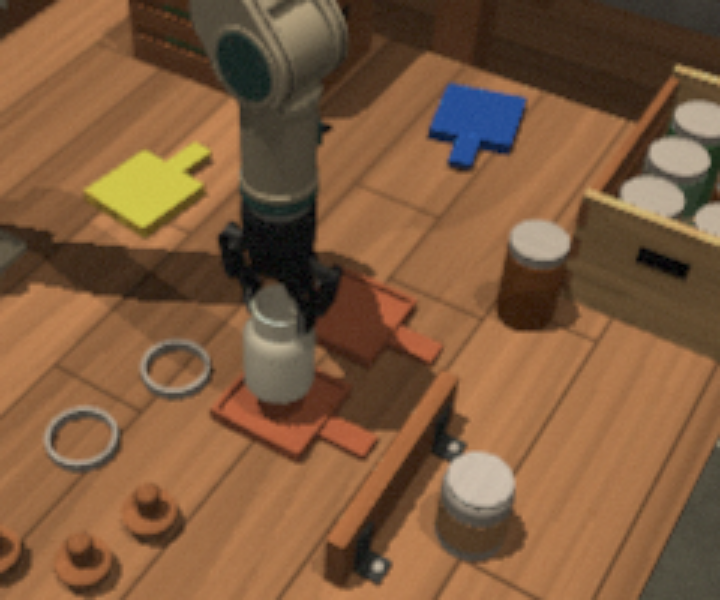

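Run:
```python
from h import *
p=camera_params('scene'); print(onplane(p,[(271,236),(300,251),(316.3,230),(293.7,233)],20).round(0))
print('B',onplane(p,np.array([(413,305),(370,360)])/3+[200,100],20).round(0))
```

```text
[[479.   1.  20.]
 [598.   2.  20.]
 [597. 110.  20.]
 [538.  56.  20.]]
B [[594. 271.  20.]
 [594. 164.  20.]]
```

{"op": "arm_command", "data": {"deltas": [{"dx":0.002,"dy":0.001,"dz":-0.015,"yaw":0,"jaw":0.5},{"dx":0.002,"dy":0.001,"dz":-0.03,"yaw":0,"jaw":0.5},{"dx":0.002,"dy":0.001,"dz":-0.04,"yaw":0,"jaw":0.5},{"dx":0.002,"dy":0.001,"dz":-0.043,"yaw":0,"jaw":0.5},{"dx":0.002,"dy":0.001,"dz":-0.043,"yaw":0,"jaw":0.5},{"dx":0.002,"dy":0.001,"dz":-0.043,"yaw":0,"jaw":0.5}]}}

```text
clock: 28.25
eef_pos: [536.4, 59.5, 105.9]
tool_rot: [3.14, -0.0, 1.599]
force: [-0.1, 1.0, -4.4]
width: 57.1
gripper_force: 67.6
```

{"op": "arm_command", "data": {"deltas": [{"dx":0,"dy":0,"dz":-0.002,"yaw":0,"jaw":0.5},{"dx":0,"dy":0,"dz":-0.003,"yaw":0,"jaw":0.5},{"dx":0,"dy":0,"dz":-0.003,"yaw":0,"jaw":0.8},{"dx":0,"dy":0,"dz":-0.003,"yaw":0,"jaw":1},{"dx":0,"dy":0,"dz":-0.003,"yaw":0,"jaw":1},{"dx":0,"dy":0,"dz":0.02,"yaw":0,"jaw":1},{"dx":0,"dy":0,"dz":0.06,"yaw":0,"jaw":1},{"dx":0,"dy":-0.01,"dz":0.097,"yaw":0,"jaw":1},{"dx":0.01,"dy":-0.05,"dz":0.1,"yaw":0,"jaw":1},{"dx":0.02,"dy":-0.1,"dz":0.1,"yaw":0,"jaw":1},{"dx":0.025,"dy":-0.15,"dz":0.1,"yaw":0,"jaw":1},{"dx":0.03,"dy":-0.2,"dz":0.1,"yaw":0,"jaw":1},{"dx":0.035,"dy":-0.25,"dz":0.1,"yaw":0,"jaw":1},{"dx":0.045,"dy":-0.3,"dz":0.1,"yaw":0,"jaw":1},{"dx":0.05,"dy":-0.345,"dz":0.1,"yaw":0,"jaw":1},{"dx":0.056,"dy":-0.3825,"dz":0.1,"yaw":0,"jaw":1},{"dx":0.056,"dy":-0.3825,"dz":0.1,"yaw":0,"jaw":1},{"dx":0.056,"dy":-0.3825,"dz":0.1,"yaw":0,"jaw":1},{"dx":0.056,"dy":-0.3825,"dz":0.1,"yaw":0,"jaw":1}]}}

```text
clock: 30.15
eef_pos: [592.0, -321.0, 204.9]
tool_rot: [-3.141, -0.002, 1.601]
force: [-0.5, -0.1, 0.0]
width: 85.6
gripper_force: 0.0
```

```bash
python3 - <<'E' 2>/dev/null
from h import *
s=read_state(); print(s['eef_pos'],s['clock']); survey()
E
```

```text
[ 592.03812152 -320.97647589  204.85618348] 30.15
top [205. 148.] 372 ztop 131.0 topmid [697. 353.] size [47. 64.]
top [373. 143.] 69 ztop 126.0 topmid [ 718. -257.] size [ 4. 32.]
top [296. 148.] 736 ztop 85.0 topmid [702.  22.] size [ 28. 257.]
top [285. 192.] 1087 ztop 129.0 topmid [534.  63.] size [59. 55.]
top [241. 193.] 1048 ztop 23.0 topmid [558. 226.] size [177. 121.]
top [385. 175.] 151 ztop 122.0 topmid [ 602. -306.] size [36. 30.]
top [343. 202.] 195 ztop 64.0 topmid [ 504. -151.] size [26. 26.]
top [411. 215.] 195 ztop 122.0 topmid [ 465. -382.] size [53. 49.]
top [293. 232.] 107 ztop 22.0 topmid [397.  35.] size [81. 77.]
top [326. 236.] 57 ztop 23.0 topmid [373. -95.] size [77. 52.]
square [nan nan] handle [572.1  77.9] ang nan L nan area 0 3885 px [281. 185.]
square [528.2 220.9] handle [618.1 222.2] ang 0.8 L 90.0 area 13208 1555 px [242. 194.]
scene [374. 189.] 395 ztop 128.0 topmid [696. 351.] size [47. 71.]
scene [305. 221.] 2266 ztop 123.0 topmid [536.  60.] size [60. 62.]
scene [258. 223.] 125 ztop 17.0 topmid [402.  33.] size [83. 86.]
scene [330. 258.] 896 ztop 82.0 topmid [704.  19.] size [ 29. 259.]
scene [250. 270.] 237 ztop 63.0 topmid [ 505. -154.] size [27. 27.]
scene [197. 283.] 279 ztop 62.0 topmid [ 400. -282.] size [25. 25.]
scene [225. 289.] 168 ztop 60.0 topmid [ 483. -247.] size [27. 12.]
scene [190. 315.] 1048 ztop 122.0 topmid [ 471. -380.] size [60. 59.]
scene [236. 322.] 1005 ztop 122.0 topmid [ 592. -324.] size [58. 59.]
square [540.8 221.7] handle [632.3 214.3] ang -4.6 L 92.0 area 12661 1623 px [322. 206.]
square [nan nan] handle [594.8  52.7] ang nan L nan area 0 5453 px [305. 241.]
```

{"op": "arm_command", "data": {"deltas": [{"dx":0,"dy":-0.002,"dz":-0.04,"yaw":0,"jaw":1},{"dx":0,"dy":-0.002,"dz":-0.075,"yaw":0,"jaw":1},{"dx":0,"dy":-0.002,"dz":-0.1,"yaw":0,"jaw":1},{"dx":0,"dy":-0.002,"dz":-0.112,"yaw":0,"jaw":1},{"dx":0,"dy":-0.002,"dz":-0.112,"yaw":0,"jaw":0.7},{"dx":0,"dy":-0.002,"dz":-0.112,"yaw":0,"jaw":0.5},{"dx":0,"dy":-0.002,"dz":-0.112,"yaw":0,"jaw":0.5},{"dx":0,"dy":-0.002,"dz":-0.112,"yaw":0,"jaw":0.5},{"dx":0,"dy":-0.002,"dz":-0.112,"yaw":0,"jaw":0.5},{"dx":0,"dy":-0.002,"dz":-0.08,"yaw":0,"jaw":0.5},{"dx":0,"dy":-0.002,"dz":-0.04,"yaw":0,"jaw":0.5},{"dx":0,"dy":-0.002,"dz":0,"yaw":0,"jaw":0.5},{"dx":0,"dy":-0.002,"dz":0.04,"yaw":0,"jaw":0.5},{"dx":0,"dy":-0.002,"dz":0.06,"yaw":0,"jaw":0.5},{"dx":0,"dy":-0.002,"dz":0.06,"yaw":0,"jaw":0.5}]}}

```text
clock: 31.75
eef_pos: [593.2, -325.9, 268.6]
tool_rot: [3.136, 0.003, 1.6]
force: [-0.2, -0.2, -5.6]
width: 57.3
gripper_force: 67.6
```

{"op": "arm_command", "data": {"deltas": [{"dx":-0.002,"dy":0.03,"dz":0,"yaw":0,"jaw":0.5},{"dx":-0.006,"dy":0.065,"dz":0,"yaw":0,"jaw":0.5},{"dx":-0.01,"dy":0.1,"dz":0,"yaw":0,"jaw":0.5},{"dx":-0.015,"dy":0.14,"dz":0,"yaw":0,"jaw":0.5},{"dx":-0.02,"dy":0.18,"dz":0,"yaw":0,"jaw":0.5},{"dx":-0.025,"dy":0.22,"dz":0,"yaw":0,"jaw":0.5},{"dx":-0.03,"dy":0.26,"dz":0,"yaw":0,"jaw":0.5},{"dx":-0.035,"dy":0.3,"dz":0,"yaw":0,"jaw":0.5},{"dx":-0.04,"dy":0.34,"dz":0,"yaw":0,"jaw":0.5},{"dx":-0.045,"dy":0.38,"dz":0,"yaw":0,"jaw":0.5},{"dx":-0.05,"dy":0.42,"dz":0,"yaw":0,"jaw":0.5},{"dx":-0.055,"dy":0.46,"dz":0,"yaw":0,"jaw":0.5},{"dx":-0.06,"dy":0.5,"dz":0,"yaw":0,"jaw":0.5},{"dx":-0.06,"dy":0.53,"dz":-0.03,"yaw":0,"jaw":0.5},{"dx":-0.06,"dy":0.545,"dz":-0.06,"yaw":0,"jaw":0.5},{"dx":-0.06,"dy":0.545,"dz":-0.1,"yaw":0,"jaw":0.5},{"dx":-0.06,"dy":0.545,"dz":-0.13,"yaw":0,"jaw":0.5},{"dx":-0.06,"dy":0.545,"dz":-0.13,"yaw":0,"jaw":0.5},{"dx":-0.06,"dy":0.545,"dz":-0.13,"yaw":0,"jaw":0.5}]}}

```text
clock: 33.65
eef_pos: [530.9, 219.6, 134.3]
tool_rot: [-3.139, 0.001, 1.599]
force: [0.7, 0.9, -4.5]
width: 57.2
gripper_force: 67.7
```

Run:
```python
from h import *
s=read_state(); print(s['eef_pos'],s['clock'],s['force'])
im,d,p=snap('scene','s8.png'); cv2.imwrite('pics/s8c.png',cv2.resize(im[100:300,200:440,::-1],None,fx=3,fy=3))
```

```text
[530.94629175 219.60281752 134.33355726] 33.65 [ 0.70259384  0.8653583  -4.50130286]
```

View pics/s8c.png

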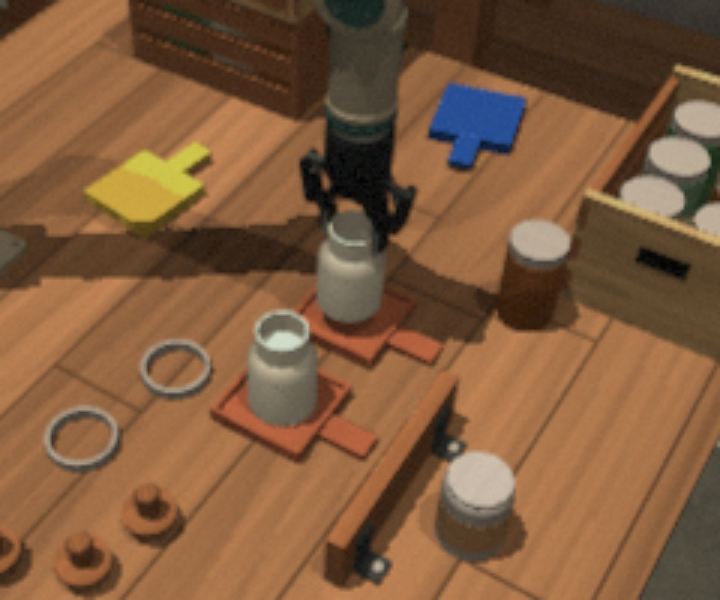

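{"op": "arm_command", "data": {"deltas": [{"dx":0.001,"dy":0.001,"dz":-0.015,"yaw":0,"jaw":0.5},{"dx":0.001,"dy":0.001,"dz":-0.025,"yaw":0,"jaw":0.5},{"dx":0.001,"dy":0.001,"dz":-0.03,"yaw":0,"jaw":0.5},{"dx":0.001,"dy":0.001,"dz":-0.032,"yaw":0,"jaw":0.5},{"dx":0.001,"dy":0.001,"dz":-0.032,"yaw":0,"jaw":0.5},{"dx":0.001,"dy":0.001,"dz":-0.032,"yaw":0,"jaw":0.5}]}}

```text
clock: 34.3
eef_pos: [532.5, 221.5, 106.9]
tool_rot: [3.141, -0.003, 1.599]
force: [-8.8, -1.4, 25.0]
width: 57.5
gripper_force: 71.1
```

{"op": "arm_command", "data": {"deltas": [{"dx":0,"dy":0,"dz":0.002,"yaw":0,"jaw":0.5},{"dx":0,"dy":0,"dz":0.003,"yaw":0,"jaw":0.5}]}}

```text
clock: 34.5
eef_pos: [532.7, 221.4, 107.0]
tool_rot: [3.141, -0.001, 1.599]
force: [-0.7, -0.4, -2.1]
width: 57.3
gripper_force: 68.4
```

Run:
```python
from h import *
s=read_state(); print(s['eef_pos'],s['clock'],s['force'],s['torque'])
im,d,p=snap('scene','s9.png'); P=pts(p,d)
hsv=cv2.cvtColor(im,cv2.COLOR_RGB2HSV); m=(hsv[...,1]<110)&(d>0)&(np.hypot(P[...,0]-532,P[...,1]-221)<65)&(P[...,2]<80)&(P[...,2]>8)
Q=P[m]; print(len(Q),Q[:,2].min(),np.median(Q,0)); 
for z in (25,40,55,70):
    q=Q[abs(Q[:,2]-z)<6]; A=np.c_[2*q[:,:2],np.ones(len(q))]; c=np.linalg.lstsq(A,(q[:,:2]**2).sum(1),rcond=None)[0]; print(z,len(q),c[:2].round(1),np.sqrt(c[2]+c[:2]@c[:2]).round(1))
r=[];mm=comps(im,d,p,(3,100,60),(10,255,255),150)
for a,b,c in mm:
    q=P[a]; q=q[(q[:,0]>600)&(q[:,0]<660)&(q[:,1]>195)&(q[:,1]<250)]; 
    if len(q)>20: print('handle z',np.percentile(q[:,2],[10,50,90]))
    q=P[a]; q=q[(q[:,0]>600)&(q[:,0]<660)&(q[:,1]>35)&(q[:,1]<90)]; 
    if len(q)>20: print('A handle z',np.percentile(q[:,2],[10,50,90]))
```

```text
[532.67031065 221.38174337 107.00578637] 34.5 [-0.69280545 -0.42219917 -2.08711392] [-0.02110378  0.22518048 -0.01846364]
256 8.289462368284603 [549.56118462 189.26267843  48.24478526]
25 47 [528.9 227.7] 45.5
40 46 [532.6 221.7] 39.4
55 46 [534.1 219.3] 37.5
70 56 [533.3 220.5] 38.7
handle z [ 5.83393342 10.8851786  13.99500822]
A handle z [ 5.61658918 11.1323925  14.2573573 ]
```

{"op": "arm_command", "data": {"deltas": [{"dx":0,"dy":0,"dz":-0.001,"yaw":0,"jaw":0.8},{"dx":0,"dy":0,"dz":-0.001,"yaw":0,"jaw":1},{"dx":0,"dy":0,"dz":-0.001,"yaw":0,"jaw":1},{"dx":0,"dy":0,"dz":0.03,"yaw":0,"jaw":1},{"dx":0,"dy":0,"dz":0.07,"yaw":0,"jaw":1},{"dx":0,"dy":-0.02,"dz":0.1,"yaw":0,"jaw":1},{"dx":-0.005,"dy":-0.06,"dz":0.1,"yaw":0,"jaw":1},{"dx":-0.01,"dy":-0.1,"dz":0.1,"yaw":0,"jaw":1},{"dx":-0.015,"dy":-0.145,"dz":0.1,"yaw":0,"jaw":1},{"dx":-0.02,"dy":-0.19,"dz":0.1,"yaw":0,"jaw":0.8},{"dx":-0.025,"dy":-0.235,"dz":0.1,"yaw":0,"jaw":0.7},{"dx":-0.027,"dy":-0.28,"dz":0.1,"yaw":0,"jaw":0.7},{"dx":-0.027,"dy":-0.325,"dz":0.1,"yaw":0,"jaw":0.7},{"dx":-0.027,"dy":-0.37,"dz":0.1,"yaw":0,"jaw":0.7},{"dx":-0.027,"dy":-0.415,"dz":0.09,"yaw":0,"jaw":0.7},{"dx":-0.027,"dy":-0.4465,"dz":0.08,"yaw":0,"jaw":0.7},{"dx":-0.027,"dy":-0.4465,"dz":0.08,"yaw":0,"jaw":0.7},{"dx":-0.027,"dy":-0.4465,"dz":0.08,"yaw":0,"jaw":0.7},{"dx":-0.027,"dy":-0.4465,"dz":0.08,"yaw":0,"jaw":0.7}]}}

```text
clock: 36.45
eef_pos: [506.1, -224.0, 186.3]
tool_rot: [3.142, -0.001, 1.601]
force: [0.2, 0.2, -0.2]
width: 59.4
gripper_force: 0.0
```

```bash
cat >> h.py <<'E'
def knobs(f=None):
    s=read_state(); im,d,p=snap('wrist',f); P=pts(p,d); print('tcp',np.round(s['eef_pos'],1),'yaw',np.degrees(s['tool_rot'][2]).round(1),s['clock'])
    E=np.array(p['extrinsics']); print('cam',E[:3,3].round(0))
    m=((P[...,2]>53)&(P[...,2]<70)&(d>0)).astype(np.uint8); k,l,st,c=cv2.connectedComponentsWithStats(m)
    for i in range(1,k):
        if st[i,4]<150: continue
        cn,_=cv2.findContours((l==i).astype(np.uint8),cv2.RETR_EXTERNAL,cv2.CHAIN_APPROX_NONE); (u,v),r=cv2.minEnclosingCircle(cn[0])
        print('knob px',round(u),round(v),round(r),'depth z',np.median(P[l==i][:,2]).round(1),'xy@60',onplane(p,[(u,v)],60)[0,:2].round(1),'depth xy',P[l==i].mean(0)[:2].round(1),'mid',((P[l==i].min(0)+P[l==i].max(0))/2)[:2].round(1))
E
python3 - <<'E' 2>/dev/null
from h import *
knobs('w3.png'); survey()
E
```

```text
tcp [ 506.1 -224.   186.3] yaw 91.7 36.45
cam [ 503. -146.  328.]
knob px 554 26 26 depth z 56.4 xy@60 [690.6 -92.4] depth xy [694.9 -95.7] mid [697.  -91.4]
knob px 282 104 20 depth z 60.7 xy@60 [ 504.5 -152.2] depth xy [ 504.5 -152.3] mid [ 504.4 -152.8]
knob px 253 215 18 depth z 60.8 xy@60 [ 484.3 -236.4] depth xy [ 484.3 -236.3] mid [ 484.3 -237.8]
knob px 552 249 37 depth z 61.4 xy@60 [ 729.7 -258.4] depth xy [ 718.8 -254.8] mid [ 722.9 -258.7]
knob px 146 261 17 depth z 60.6 xy@60 [ 397.8 -278.3] depth xy [ 397.9 -278.5] mid [ 396.4 -280.7]
knob px 240 349 41 depth z 61.9 xy@60 [ 474.3 -361.4] depth xy [ 475.5 -343.4] mid [ 474.3 -353.4]
top [421. 143.] 141 ztop 152.0 topmid [ 719. -414.] size [ 2. 22.]
top [205. 148.] 376 ztop 131.0 topmid [696. 353.] size [47. 65.]
top [373. 143.] 63 ztop 126.0 topmid [ 718. -258.] size [ 3. 21.]
top [296. 149.] 747 ztop 85.0 topmid [701.  21.] size [ 28. 257.]
top [241. 194.] 1124 ztop 130.0 topmid [529. 223.] size [59. 59.]
top [285. 193.] 1080 ztop 129.0 topmid [534.  63.] size [60. 55.]
top [343. 203.] 208 ztop 64.0 topmid [ 504. -152.] 
[... 383 characters left out ...]
ne [307. 217.] 2553 ztop 130.0 topmid [535. 139.] size [ 63. 222.]
scene [258. 222.] 126 ztop 18.0 topmid [402.  33.] size [80. 84.]
scene [330. 259.] 902 ztop 82.0 topmid [705.  20.] size [ 28. 261.]
scene [224. 253.] 52 ztop 198.0 topmid [ 475. -225.] size [ 5. 21.]
scene [250. 270.] 256 ztop 62.0 topmid [ 506. -155.] size [26. 26.]
scene [197. 283.] 280 ztop 62.0 topmid [ 398. -282.] size [24. 25.]
scene [228. 287.] 276 ztop 63.0 topmid [ 487. -239.] size [26. 25.]
scene [190. 315.] 1055 ztop 122.0 topmid [ 471. -379.] size [61. 58.]
square [nan nan] handle [585.  213.1] ang nan L nan area 0 6198 px [326. 211.]
square [nan nan] handle [596.9  52.8] ang nan L nan area 0 5419 px [305. 241.]
```

View pics/w3.png

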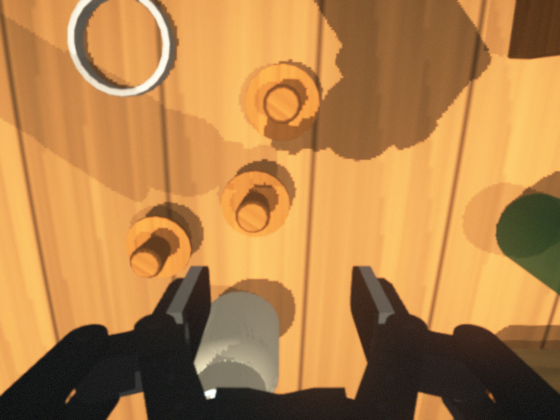

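Picture shows knobs at (282,104), (253,215), (146,261); all agree with fixed cameras. Grasp the first stopper.

{"op": "arm_command", "data": {"deltas": [{"dx":-0.0015,"dy":0.04,"dz":-0.02,"yaw":0,"jaw":0.7},{"dx":-0.0015,"dy":0.071,"dz":-0.05,"yaw":0,"jaw":0.7},{"dx":-0.0015,"dy":0.071,"dz":-0.095,"yaw":0,"jaw":0.7},{"dx":-0.0015,"dy":0.071,"dz":-0.13,"yaw":0,"jaw":0.7},{"dx":-0.0015,"dy":0.071,"dz":-0.152,"yaw":0,"jaw":0.7},{"dx":-0.0015,"dy":0.071,"dz":-0.152,"yaw":0,"jaw":0.4},{"dx":-0.0015,"dy":0.071,"dz":-0.152,"yaw":0,"jaw":0.1},{"dx":-0.0015,"dy":0.071,"dz":-0.152,"yaw":0,"jaw":0.1},{"dx":-0.0015,"dy":0.071,"dz":-0.152,"yaw":0,"jaw":0.1},{"dx":-0.0015,"dy":0.071,"dz":-0.152,"yaw":0,"jaw":0.1},{"dx":-0.0015,"dy":0.071,"dz":-0.152,"yaw":0,"jaw":0.1}]}}

```text
clock: 37.7
eef_pos: [505.1, -154.5, 35.3]
tool_rot: [3.139, 0.0, 1.6]
force: [0.4, -0.3, 5.9]
width: 25.2
gripper_force: 59.4
```

{"op": "arm_command", "data": {"deltas": [{"dx":0,"dy":0,"dz":0.04,"yaw":0,"jaw":0.1},{"dx":0,"dy":0,"dz":0.09,"yaw":0,"jaw":0.1},{"dx":0,"dy":0.01,"dz":0.135,"yaw":0,"jaw":0.1},{"dx":0.005,"dy":0.04,"dz":0.155,"yaw":0,"jaw":0.1},{"dx":0.01,"dy":0.08,"dz":0.155,"yaw":0,"jaw":0.1},{"dx":0.015,"dy":0.12,"dz":0.155,"yaw":0,"jaw":0.1},{"dx":0.02,"dy":0.16,"dz":0.155,"yaw":0,"jaw":0.1},{"dx":0.026,"dy":0.19,"dz":0.155,"yaw":0,"jaw":0.1},{"dx":0.03,"dy":0.214,"dz":0.155,"yaw":0,"jaw":0.1},{"dx":0.03,"dy":0.214,"dz":0.155,"yaw":0,"jaw":0.1},{"dx":0.03,"dy":0.214,"dz":0.145,"yaw":0,"jaw":0.1},{"dx":0.03,"dy":0.214,"dz":0.145,"yaw":0,"jaw":0.1},{"dx":0.03,"dy":0.214,"dz":0.145,"yaw":0,"jaw":0.1}]}}

```text
clock: 39.0
eef_pos: [533.6, 58.0, 178.9]
tool_rot: [-3.14, 0.001, 1.597]
force: [-1.5, -1.1, -0.5]
width: 25.0
gripper_force: 59.4
```

```bash
cat >> h.py <<'E'
def circ(q):
    A=np.c_[2*q[:,:2],np.ones(len(q))]; c=np.linalg.lstsq(A,(q[:,:2]**2).sum(1),rcond=None)[0]; return c[:2].round(1),np.sqrt(c[2]+c[:2]@c[:2]).round(1),len(q)
def stack(x,y,z0):
    "jar body / neck / flange circles below the gripper from the scene camera"
    s=read_state(); im,d,p=snap('scene'); P=pts(p,d); m=(d>0)&(np.hypot(P[...,0]-x,P[...,1]-y)<50)
    print('tcp',np.round(s['eef_pos'],1),'F',np.round(s['force'],1)); Q=P[m]
    for a,b in((20,72),(94,119),(124,175)):
        for z in range(a,b,10):
            q=Q[abs(Q[:,2]-z0-z-5)<5]
            if len(q)>15: print(z+z0,circ(q),q.mean(0).round(0))
E
python3 - <<'E'
from h import *
stack(535,61,12)
E
```

```text
tcp [533.6  58.  178.9] F [-1.5 -1.1 -0.5]
32 (array([536.5,  60.1]), np.float64(39.5), 39) [552.  32.  38.]
42 (array([536. ,  59.8]), np.float64(39.5), 43) [554.  35.  48.]
52 (array([536.5,  59.3]), np.float64(38.7), 35) [554.  34.  56.]
62 (array([536.5,  58.7]), np.float64(38.3), 48) [554.  33.  66.]
72 (array([536.1,  59.5]), np.float64(38.8), 41) [552.  33.  76.]
82 (array([537.1,  59. ]), np.float64(37.5), 74) [550.  38.  88.]
106 (array([537.6,  56.8]), np.float64(26.1), 44) [541.  49. 110.]
116 (array([537.5,  58.2]), np.float64(27.7), 41) [547.  47. 121.]
126 (array([537.2,  58.3]), np.float64(27.5), 61) [545.  45. 131.]
146 (array([536.5,  54.9]), np.float64(17.5), 16) [545.  43. 150.]
166 (array([536.3,  55.7]), np.float64(22.0), 119) [539.  47. 171.]
186 (array([535. ,  68.5]), np.float64(25.4), 35) [541.  50. 191.]
```

{"op": "arm_command", "data": {"deltas": [{"dx":0.002,"dy":0.0015,"dz":-0.005,"yaw":0,"jaw":0.1},{"dx":0.002,"dy":0.0015,"dz":-0.01,"yaw":0,"jaw":0.1},{"dx":0.002,"dy":0.0015,"dz":-0.015,"yaw":0,"jaw":0.1},{"dx":0.002,"dy":0.0015,"dz":-0.02,"yaw":0,"jaw":0.1},{"dx":0.002,"dy":0.0015,"dz":-0.024,"yaw":0,"jaw":0.1},{"dx":0.002,"dy":0.0015,"dz":-0.027,"yaw":0,"jaw":0.1},{"dx":0.002,"dy":0.0015,"dz":-0.027,"yaw":0,"jaw":0.1}]}}

```text
clock: 39.75
eef_pos: [535.9, 61.1, 151.8]
tool_rot: [-3.141, 0.0, 1.599]
force: [-0.1, -0.1, -0.5]
width: 25.2
gripper_force: 59.4
```

Foot is ~17 mm in the bore with no resistance. Push home.

{"op": "arm_command", "data": {"deltas": [{"dx":0,"dy":0,"dz":-0.002,"yaw":0,"jaw":0.1},{"dx":0,"dy":0,"dz":-0.004,"yaw":0,"jaw":0.1},{"dx":0,"dy":0,"dz":-0.006,"yaw":0,"jaw":0.1},{"dx":0,"dy":0,"dz":-0.007,"yaw":0,"jaw":0.1},{"dx":0,"dy":0,"dz":-0.008,"yaw":0,"jaw":0.1},{"dx":0,"dy":0,"dz":-0.008,"yaw":0,"jaw":0.1}]}}

```text
clock: 40.35
eef_pos: [536.7, 61.2, 147.2]
tool_rot: [3.14, -0.002, 1.599]
force: [-6.5, -0.5, 23.8]
width: 24.7
gripper_force: 61.7
```

{"op": "arm_command", "data": {"deltas": [{"dx":0,"dy":0,"dz":0.003,"yaw":0,"jaw":0.4},{"dx":0,"dy":0,"dz":0.005,"yaw":0,"jaw":0.7},{"dx":0,"dy":0,"dz":0.005,"yaw":0,"jaw":0.7},{"dx":0,"dy":0,"dz":0.04,"yaw":0,"jaw":0.7},{"dx":0,"dy":0,"dz":0.07,"yaw":0,"jaw":0.7},{"dx":-0.005,"dy":-0.03,"dz":0.07,"yaw":0,"jaw":0.7},{"dx":-0.015,"dy":-0.07,"dz":0.07,"yaw":0,"jaw":0.7},{"dx":-0.025,"dy":-0.115,"dz":0.07,"yaw":0,"jaw":0.7},{"dx":-0.03,"dy":-0.16,"dz":0.07,"yaw":0,"jaw":0.7},{"dx":-0.035,"dy":-0.205,"dz":0.06,"yaw":0,"jaw":0.7},{"dx":-0.045,"dy":-0.25,"dz":0.05,"yaw":0,"jaw":0.7},{"dx":-0.05,"dy":-0.29,"dz":0.035,"yaw":0,"jaw":0.7},{"dx":-0.0515,"dy":-0.31,"dz":0.03,"yaw":0,"jaw":0.7},{"dx":-0.0515,"dy":-0.31,"dz":0.03,"yaw":0,"jaw":0.7},{"dx":-0.0515,"dy":-0.31,"dz":0.03,"yaw":0,"jaw":0.7}]}}

```text
clock: 41.85
eef_pos: [484.5, -248.5, 173.8]
tool_rot: [-3.141, -0.001, 1.599]
force: [-0.2, 1.1, -0.3]
width: 59.6
gripper_force: 0.0
```

```bash
python3 - <<'E' 2>/dev/null
from h import *
knobs(); survey(); stack(535,61,12)
E
```

```text
tcp [ 484.5 -248.5  173.8] yaw 91.6 41.85
cam [ 481. -171.  316.]
knob px 281 190 19 depth z 60.8 xy@60 [ 484.  -236.7] depth xy [ 483.9 -236.7] mid [ 484.2 -237.7]
knob px 166 241 18 depth z 60.8 xy@60 [ 397.6 -279. ] depth xy [ 397.8 -279. ] mid [ 396.5 -280.8]
knob px 258 345 47 depth z 61.9 xy@60 [ 467.9 -371.3] depth xy [ 470.2 -343.5] mid [ 468.2 -351.1]
knob px 549 379 12 depth z 59.7 xy@60 [ 730.7 -405.1] depth xy [ 732.6 -404.3] mid [ 734.3 -404.3]
top [421. 143.] 144 ztop 158.0 topmid [ 719. -417.] size [ 2. 35.]
top [205. 148.] 371 ztop 131.0 topmid [695. 354.] size [46. 62.]
top [373. 143.] 66 ztop 125.0 topmid [ 718. -259.] size [ 4. 22.]
top [296. 148.] 744 ztop 85.0 topmid [701.  22.] size [ 28. 257.]
top [241. 193.] 1125 ztop 130.0 topmid [530. 224.] size [60. 59.]
top [285. 193.] 1086 ztop 147.0 topmid [535.  63.] size [59. 55.]
top [364. 207.] 123 ztop 64.0 topmid [ 485. -235.] size [22. 19.]
top [412. 214.] 216 ztop 122.0 topmid [ 466. -382.] size [53. 50.]
top [292. 232.] 108 ztop 22.0 topmid [397.  35.] size [81. 77.]
square [nan nan] handle [581.   46.3] ang nan
[... 898 characters left out ...]
float64(39.3), 41) [553.  32.  37.]
42 (array([536.7,  59.4]), np.float64(38.9), 46) [555.  34.  47.]
52 (array([536. ,  60.2]), np.float64(39.6), 37) [552.  34.  57.]
62 (array([536.5,  58.9]), np.float64(38.7), 45) [553.  33.  67.]
72 (array([536.9,  59.4]), np.float64(39.0), 45) [557.  34.  77.]
82 (array([536.3,  59.7]), np.float64(38.0), 66) [551.  38.  88.]
106 (array([536.8,  58. ]), np.float64(28.3), 38) [548.  40. 111.]
116 (array([536.1,  59.6]), np.float64(28.7), 38) [546.  40. 120.]
126 (array([537.3,  58.8]), np.float64(27.9), 41) [545.  41. 132.]
136 (array([537.8,  60.4]), np.float64(22.8), 146) [541.  55. 140.]
166 (array([538.3,  59.4]), np.float64(9.8), 43) [539.  59. 172.]
```

{"op": "arm_command", "data": {"deltas": [{"dx":-0.001,"dy":0.0095,"dz":-0.04,"yaw":0,"jaw":0.7},{"dx":-0.001,"dy":0.0095,"dz":-0.085,"yaw":0,"jaw":0.7},{"dx":-0.001,"dy":0.0095,"dz":-0.12,"yaw":0,"jaw":0.7},{"dx":-0.001,"dy":0.0095,"dz":-0.14,"yaw":0,"jaw":0.7},{"dx":-0.001,"dy":0.0095,"dz":-0.14,"yaw":0,"jaw":0.4},{"dx":-0.001,"dy":0.0095,"dz":-0.14,"yaw":0,"jaw":0.1},{"dx":-0.001,"dy":0.0095,"dz":-0.14,"yaw":0,"jaw":0.1},{"dx":-0.001,"dy":0.0095,"dz":-0.14,"yaw":0,"jaw":0.1},{"dx":-0.001,"dy":0.0095,"dz":-0.14,"yaw":0,"jaw":0.1},{"dx":-0.001,"dy":0.0095,"dz":-0.14,"yaw":0,"jaw":0.1}]}}

```text
clock: 43.05
eef_pos: [484.6, -239.6, 35.4]
tool_rot: [3.14, 0.001, 1.6]
force: [-0.2, 0.5, 6.4]
width: 25.0
gripper_force: 59.5
```

{"op": "arm_command", "data": {"deltas": [{"dx":0,"dy":0,"dz":0.045,"yaw":0,"jaw":0.1},{"dx":0,"dy":0,"dz":0.095,"yaw":0,"jaw":0.1},{"dx":0,"dy":0.01,"dz":0.14,"yaw":0,"jaw":0.1},{"dx":0.004,"dy":0.04,"dz":0.18,"yaw":0,"jaw":0.1},{"dx":0.008,"dy":0.075,"dz":0.21,"yaw":0,"jaw":0.1},{"dx":0.012,"dy":0.115,"dz":0.22,"yaw":0,"jaw":0.1},{"dx":0.016,"dy":0.16,"dz":0.22,"yaw":0,"jaw":0.1},{"dx":0.02,"dy":0.205,"dz":0.22,"yaw":0,"jaw":0.1},{"dx":0.024,"dy":0.25,"dz":0.22,"yaw":0,"jaw":0.1},{"dx":0.028,"dy":0.295,"dz":0.22,"yaw":0,"jaw":0.1},{"dx":0.032,"dy":0.34,"dz":0.22,"yaw":0,"jaw":0.1},{"dx":0.038,"dy":0.385,"dz":0.22,"yaw":0,"jaw":0.1},{"dx":0.044,"dy":0.43,"dz":0.21,"yaw":0,"jaw":0.1},{"dx":0.048,"dy":0.461,"dz":0.18,"yaw":0,"jaw":0.1},{"dx":0.048,"dy":0.461,"dz":0.15,"yaw":0,"jaw":0.1},{"dx":0.048,"dy":0.461,"dz":0.1435,"yaw":0,"jaw":0.1},{"dx":0.048,"dy":0.461,"dz":0.1435,"yaw":0,"jaw":0.1},{"dx":0.048,"dy":0.461,"dz":0.1435,"yaw":0,"jaw":0.1},{"dx":0.048,"dy":0.461,"dz":0.1435,"yaw":0,"jaw":0.1}]}}

```text
clock: 44.95
eef_pos: [532.9, 220.9, 179.6]
tool_rot: [3.139, -0.001, 1.598]
force: [0.2, 0.5, -0.0]
width: 25.3
gripper_force: 59.4
```

Run:
```python
from h import *
stack(533,221,12)
```

```text
tcp [532.9 220.9 179.6] F [ 0.2  0.5 -0. ]
32 (array([532.9, 220.6]), np.float64(38.3), 38) [548. 194.  36.]
42 (array([532.9, 220.9]), np.float64(38.8), 41) [548. 195.  47.]
52 (array([534.4, 218. ]), np.float64(36.0), 43) [547. 193.  57.]
62 (array([532.6, 221.7]), np.float64(39.3), 38) [549. 195.  67.]
72 (array([532.7, 220.9]), np.float64(38.6), 44) [548. 195.  77.]
82 (array([532.9, 220.9]), np.float64(37.4), 70) [543. 198.  88.]
106 (array([533. , 219.9]), np.float64(27.7), 45) [537. 209. 111.]
116 (array([533.3, 219.7]), np.float64(27.4), 43) [542. 207. 121.]
126 (array([533.1, 219.8]), np.float64(27.4), 47) [538. 208. 131.]
146 (array([534.8, 218.6]), np.float64(18.5), 20) [541. 206. 151.]
166 (array([536.2, 217.5]), np.float64(21.7), 104) [539. 210. 171.]
176 (array([533.7, 204.4]), np.float64(14.5), 16) [535. 211. 182.]
186 (array([533.2, 230.7]), np.float64(24.6), 32) [536. 212. 191.]
```

Aligned (jar ~(533,221)). Insert.

{"op": "arm_command", "data": {"deltas": [{"dx":0,"dy":0,"dz":-0.005,"yaw":0,"jaw":0.1},{"dx":0,"dy":0,"dz":-0.01,"yaw":0,"jaw":0.1},{"dx":0,"dy":0,"dz":-0.015,"yaw":0,"jaw":0.1},{"dx":0,"dy":0,"dz":-0.02,"yaw":0,"jaw":0.1},{"dx":0,"dy":0,"dz":-0.024,"yaw":0,"jaw":0.1},{"dx":0,"dy":0,"dz":-0.027,"yaw":0,"jaw":0.1},{"dx":0,"dy":0,"dz":-0.029,"yaw":0,"jaw":0.1},{"dx":0,"dy":0,"dz":-0.031,"yaw":0,"jaw":0.1},{"dx":0,"dy":0,"dz":-0.033,"yaw":0,"jaw":0.1},{"dx":0,"dy":0,"dz":-0.035,"yaw":0,"jaw":0.1},{"dx":0,"dy":0,"dz":-0.035,"yaw":0,"jaw":0.1}]}}

```text
clock: 46.1
eef_pos: [532.4, 221.9, 147.3]
tool_rot: [3.14, -0.003, 1.599]
force: [-8.9, -2.0, 32.5]
width: 25.3
gripper_force: 62.6
```

{"op": "arm_command", "data": {"deltas": [{"dx":0,"dy":0,"dz":0.003,"yaw":0,"jaw":0.4},{"dx":0,"dy":0,"dz":0.005,"yaw":0,"jaw":0.7},{"dx":0,"dy":0,"dz":0.005,"yaw":0,"jaw":0.7},{"dx":0,"dy":0,"dz":0.04,"yaw":0,"jaw":0.7},{"dx":0,"dy":0,"dz":0.08,"yaw":0,"jaw":0.7},{"dx":-0.01,"dy":-0.03,"dz":0.09,"yaw":0,"jaw":0.7},{"dx":-0.02,"dy":-0.07,"dz":0.09,"yaw":0,"jaw":0.7},{"dx":-0.03,"dy":-0.115,"dz":0.09,"yaw":0,"jaw":0.7},{"dx":-0.04,"dy":-0.16,"dz":0.09,"yaw":0,"jaw":0.7},{"dx":-0.05,"dy":-0.205,"dz":0.09,"yaw":0,"jaw":0.7},{"dx":-0.06,"dy":-0.25,"dz":0.09,"yaw":0,"jaw":0.7},{"dx":-0.075,"dy":-0.295,"dz":0.08,"yaw":0,"jaw":0.7},{"dx":-0.09,"dy":-0.34,"dz":0.07,"yaw":0,"jaw":0.7},{"dx":-0.105,"dy":-0.385,"dz":0.06,"yaw":0,"jaw":0.7},{"dx":-0.115,"dy":-0.43,"dz":0.05,"yaw":0,"jaw":0.7},{"dx":-0.125,"dy":-0.475,"dz":0.035,"yaw":0,"jaw":0.7},{"dx":-0.135,"dy":-0.512,"dz":0.03,"yaw":0,"jaw":0.7},{"dx":-0.135,"dy":-0.512,"dz":0.03,"yaw":0,"jaw":0.7},{"dx":-0.135,"dy":-0.512,"dz":0.03,"yaw":0,"jaw":0.7},{"dx":-0.135,"dy":-0.512,"dz":0.03,"yaw":0,"jaw":0.7}]}}

```text
clock: 48.1
eef_pos: [397.1, -289.1, 172.5]
tool_rot: [-3.141, -0.001, 1.601]
force: [-0.3, 0.6, 0.3]
width: 60.0
gripper_force: 0.0
```

```bash
python3 - <<'E' 2>/dev/null
from h import *
knobs(); stack(533,221,12); stack(470,-378,0)
E
```

```text
tcp [ 397.1 -289.1  172.5] yaw 91.7 48.1
cam [ 394. -211.  314.]
knob px 281 194 19 depth z 60.8 xy@60 [ 396.6 -279.7] depth xy [ 396.5 -279.7] mid [ 396.8 -280.9]
knob px 388 276 24 depth z 62.0 xy@60 [ 482.5 -344.1] depth xy [ 480.4 -340.1] mid [ 481.8 -342.8]
knob px 334 294 31 depth z 61.9 xy@60 [ 440.9 -360.2] depth xy [ 439.  -353.2] mid [ 440.9 -363.5]
tcp [ 397.3 -288.8  172.7] F [ 0.6 -0.3  0.1]
32 (array([533.4, 219.9]), np.float64(37.7), 41) [548. 193.  37.]
42 (array([532.6, 221.3]), np.float64(39.3), 37) [547. 193.  47.]
52 (array([532.6, 221.5]), np.float64(39.0), 43) [547. 194.  57.]
62 (array([533.6, 220.5]), np.float64(38.1), 41) [551. 197.  67.]
72 (array([533.1, 219.6]), np.float64(37.6), 44) [547. 195.  77.]
82 (array([532.2, 221.2]), np.float64(37.6), 63) [544. 198.  88.]
106 (array([532.8, 220.5]), np.float64(28.2), 36) [544. 202. 112.]
116 (array([532.6, 222. ]), np.float64(28.8), 30) [541. 201. 121.]
126 (array([532.6, 220.7]), np.float64(28.4), 37) [541. 203. 131.]
136 (array([534.1, 220. ]), np.float64(22.6), 118) [537. 215. 140.]
146 (array([533.3, 220.7]), np.float64(11.8), 17) [537. 213. 151.]
166 (array([533.8, 219.3]), np.float64(9.5), 38) [534. 218. 171.]
tcp [ 397.5 -288.8  172.8] F [ 1.3 -0.6  0.4]
20 (array([ 468.7, -377.4]), np.float64(40.5), 49) [ 496. -395.   26.]
30 (array([ 468.7, -377.4]), np.float64(40.6), 47) [ 497. -391.   35.]
40 (array([ 468.1, -376.8]), np.float64(41.1), 57) [ 500. -392.   45.]
50 (array([ 468.2, -376.8]), np.float64(41.0), 47) [ 496. -394.   55.]
60 (array([ 468.3, -377.3]), np.float64(40.8), 51) [ 498. -391.   65.]
70 (array([ 468.6, -377.6]), np.float64(39.6), 99) [ 492. -392.   76.]
94 (array([ 472.1, -379. ]), np.float64(26.7), 103) [ 470. -379.   98.]
104 (array([ 471.8, -378.7]), np.float64(27.8), 85) [ 471. -379.  109.]
114 (array([ 470.7, -378.5]), np.float64(28.0), 137) [ 472. -379.  120.]
```

{"op": "arm_command", "data": {"deltas": [{"dx":-0.0005,"dy":0.0085,"dz":-0.04,"yaw":0,"jaw":0.7},{"dx":-0.0005,"dy":0.0085,"dz":-0.085,"yaw":0,"jaw":0.7},{"dx":-0.0005,"dy":0.0085,"dz":-0.12,"yaw":0,"jaw":0.7},{"dx":-0.0005,"dy":0.0085,"dz":-0.138,"yaw":0,"jaw":0.7},{"dx":-0.0005,"dy":0.0085,"dz":-0.138,"yaw":0,"jaw":0.4},{"dx":-0.0005,"dy":0.0085,"dz":-0.138,"yaw":0,"jaw":0.1},{"dx":-0.0005,"dy":0.0085,"dz":-0.138,"yaw":0,"jaw":0.1},{"dx":-0.0005,"dy":0.0085,"dz":-0.138,"yaw":0,"jaw":0.1},{"dx":-0.0005,"dy":0.0085,"dz":-0.138,"yaw":0,"jaw":0.1},{"dx":-0.0005,"dy":0.0085,"dz":-0.138,"yaw":0,"jaw":0.1}]}}

```text
clock: 49.25
eef_pos: [397.0, -282.2, 35.7]
tool_rot: [3.14, 0.001, 1.6]
force: [0.5, 0.8, 6.8]
width: 25.2
gripper_force: 59.5
```

{"op": "arm_command", "data": {"deltas": [{"dx":0,"dy":0,"dz":0.045,"yaw":0,"jaw":0.1},{"dx":0,"dy":0,"dz":0.095,"yaw":0,"jaw":0.1},{"dx":0,"dy":0,"dz":0.14,"yaw":0,"jaw":0.1},{"dx":0.005,"dy":-0.01,"dz":0.165,"yaw":0,"jaw":0.1},{"dx":0.03,"dy":-0.04,"dz":0.165,"yaw":0,"jaw":0.1},{"dx":0.055,"dy":-0.07,"dz":0.165,"yaw":0,"jaw":0.1},{"dx":0.073,"dy":-0.096,"dz":0.16,"yaw":0,"jaw":0.1},{"dx":0.073,"dy":-0.096,"dz":0.145,"yaw":0,"jaw":0.1},{"dx":0.073,"dy":-0.096,"dz":0.1325,"yaw":0,"jaw":0.1},{"dx":0.073,"dy":-0.096,"dz":0.1325,"yaw":0,"jaw":0.1},{"dx":0.073,"dy":-0.096,"dz":0.1325,"yaw":0,"jaw":0.1},{"dx":0.073,"dy":-0.096,"dz":0.1325,"yaw":0,"jaw":0.1}]}}

```text
clock: 50.45
eef_pos: [469.3, -377.7, 168.0]
tool_rot: [3.141, 0.0, 1.6]
force: [0.8, -0.1, -0.5]
width: 25.5
gripper_force: 59.4
```

Run:
```python
from h import *
stack(470,-378,0)
```

```text
tcp [ 469.3 -377.7  168. ] F [ 0.8 -0.1 -0.5]
20 (array([ 468.4, -377.1]), np.float64(40.8), 49) [ 496. -394.   25.]
30 (array([ 468.3, -376.6]), np.float64(41.0), 46) [ 499. -392.   35.]
40 (array([ 468.6, -377.4]), np.float64(40.7), 57) [ 497. -392.   45.]
50 (array([ 467.6, -376.5]), np.float64(41.7), 50) [ 496. -397.   55.]
60 (array([ 468.8, -377.3]), np.float64(40.8), 53) [ 499. -390.   65.]
70 (array([ 468.8, -377.9]), np.float64(39.4), 98) [ 492. -391.   76.]
94 (array([ 473.8, -380.4]), np.float64(25.5), 60) [ 483. -385.   98.]
104 (array([ 470.5, -378.7]), np.float64(28.6), 52) [ 489. -386.  109.]
114 (array([ 469.7, -378.2]), np.float64(28.6), 77) [ 483. -388.  120.]
154 (array([ 471.7, -379. ]), np.float64(23.4), 200) [ 478. -388.  160.]
174 (array([ 472.5, -368.1]), np.float64(23.7), 27) [ 480. -385.  179.]
```

Aligned; insert (home expected at TCP ≈ 135).

{"op": "arm_command", "data": {"deltas": [{"dx":0,"dy":0,"dz":-0.005,"yaw":0,"jaw":0.1},{"dx":0,"dy":0,"dz":-0.01,"yaw":0,"jaw":0.1},{"dx":0,"dy":0,"dz":-0.015,"yaw":0,"jaw":0.1},{"dx":0,"dy":0,"dz":-0.02,"yaw":0,"jaw":0.1},{"dx":0,"dy":0,"dz":-0.024,"yaw":0,"jaw":0.1},{"dx":0,"dy":0,"dz":-0.028,"yaw":0,"jaw":0.1},{"dx":0,"dy":0,"dz":-0.03,"yaw":0,"jaw":0.1},{"dx":0,"dy":0,"dz":-0.032,"yaw":0,"jaw":0.1},{"dx":0,"dy":0,"dz":-0.034,"yaw":0,"jaw":0.1},{"dx":0,"dy":0,"dz":-0.036,"yaw":0,"jaw":0.1},{"dx":0,"dy":0,"dz":-0.036,"yaw":0,"jaw":0.1}]}}

```text
clock: 51.6
eef_pos: [469.7, -378.4, 135.6]
tool_rot: [3.139, 0.001, 1.599]
force: [-5.6, 6.0, 28.0]
width: 25.0
gripper_force: 62.2
```

Home. Release, withdraw and check the whole scene.

{"op": "arm_command", "data": {"deltas": [{"dx":0,"dy":0,"dz":0.003,"yaw":0,"jaw":0.4},{"dx":0,"dy":0,"dz":0.005,"yaw":0,"jaw":0.7},{"dx":0,"dy":0,"dz":0.005,"yaw":0,"jaw":0.7},{"dx":0,"dy":0,"dz":0.04,"yaw":0,"jaw":0.7},{"dx":0,"dy":0,"dz":0.08,"yaw":0,"jaw":0.7},{"dx":0,"dy":0,"dz":0.12,"yaw":0,"jaw":0.7},{"dx":-0.02,"dy":0.03,"dz":0.14,"yaw":0,"jaw":0.7},{"dx":-0.04,"dy":0.07,"dz":0.14,"yaw":0,"jaw":0.7},{"dx":-0.06,"dy":0.11,"dz":0.14,"yaw":0,"jaw":0.7},{"dx":-0.06,"dy":0.15,"dz":0.14,"yaw":0,"jaw":0.7},{"dx":-0.06,"dy":0.15,"dz":0.14,"yaw":0,"jaw":0.7},{"dx":-0.06,"dy":0.15,"dz":0.14,"yaw":0,"jaw":0.7},{"dx":-0.06,"dy":0.15,"dz":0.14,"yaw":0,"jaw":0.7}]}}

```text
clock: 52.9
eef_pos: [409.5, -229.0, 271.3]
tool_rot: [3.141, 0.001, 1.599]
force: [-0.5, -0.3, -0.1]
width: 59.8
gripper_force: 0.0
```

Run:
```python
from h import *
stack(470,-378,0); stack(536,60,12); stack(533,221,12)
im,d,p=snap('scene'); cv2.imwrite('pics/fin.png',cv2.resize(im[100:400,100:450,::-1],None,fx=2,fy=2))
```

```text
tcp [ 409.5 -229.   271.3] F [-0.5 -0.3 -0.1]
20 (array([ 469. , -377.4]), np.float64(40.7), 50) [ 498. -394.   26.]
30 (array([ 469.3, -377.2]), np.float64(40.2), 47) [ 499. -391.   35.]
40 (array([ 469.1, -377.5]), np.float64(40.3), 56) [ 497. -391.   45.]
50 (array([ 468.7, -377.4]), np.float64(40.7), 48) [ 499. -395.   56.]
60 (array([ 468.4, -377.4]), np.float64(40.9), 56) [ 497. -393.   66.]
70 (array([ 468.6, -377.7]), np.float64(39.5), 94) [ 492. -390.   76.]
94 (array([ 469.3, -377.9]), np.float64(30.5), 42) [ 489. -391.  100.]
104 (array([ 468.9, -377.4]), np.float64(30.3), 49) [ 490. -390.  109.]
114 (array([ 469.2, -377.4]), np.float64(30.1), 34) [ 491. -386.  119.]
124 (array([ 470.8, -379.1]), np.float64(23.2), 259) [ 476. -382.  128.]
134 (array([ 470.3, -377.8]), np.float64(12.3), 17) [ 478. -382.  139.]
144 (array([ 471.9, -378.7]), np.float64(11.2), 18) [ 480. -383.  149.]
154 (array([ 471.8, -379.1]), np.float64(9.9), 74) [ 473. -379.  160.]
tcp [ 409.4 -229.2  271.2] F [-0.1 -0.2  0.2]
32 (array([536.9,  58.5]), np.float64(38.6), 38) [552.  32.  37.]
42 (array([53
[... 858 characters left out ...]
float64(38.6), 39) [546. 194.  47.]
52 (array([533.4, 220.3]), np.float64(37.9), 38) [549. 195.  57.]
62 (array([533.3, 220.9]), np.float64(38.6), 44) [550. 194.  67.]
72 (array([532.7, 220.9]), np.float64(38.6), 44) [546. 195.  77.]
82 (array([532.8, 220.7]), np.float64(37.1), 64) [544. 199.  88.]
106 (array([533.8, 219.2]), np.float64(27.4), 36) [543. 200. 112.]
116 (array([533. , 219.9]), np.float64(27.9), 30) [546. 202. 121.]
126 (array([532.7, 219.5]), np.float64(27.7), 37) [540. 203. 131.]
136 (array([533.5, 220.5]), np.float64(22.6), 120) [537. 214. 140.]
156 (array([534.3, 217.1]), np.float64(9.5), 17) [537. 213. 162.]
166 (array([533.9, 219.7]), np.float64(9.9), 38) [534. 218. 172.]
```

View pics/fin.png

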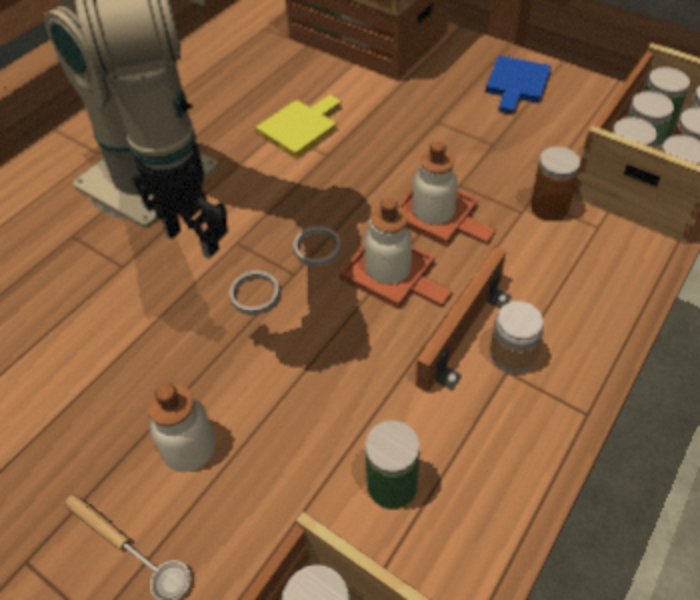

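The final picture shows all three jars closed and upright: two inside the rims of the boards (about (390,250) and (435,195)) and one on the bench at (183,435). The bystanders are where they were.

```bash
python3 -c "from cell import finish_job; print(finish_job())"
```

```text
the job is handed in; nothing more can be done
None
```

The job is done and handed in at about 53 s on the clock: both boards lie rim up with a jar standing inside each rim, all three jars are upright with their stoppers fully home, and the bystanders were left where they stood.

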